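# Change a V-rail over to a batch of feed rollers

## Robot

A 6-joint arm with a two-finger parallel gripper is mounted at the origin on a cart in front of the work surface, level with it; the furniture and walls round the work are solid. World frame = base frame: x ahead of the robot, y to its left, z up, the work surface at z = 0. Lengths are in m, angles in rad, forces in N, time in s.
With the tool pointing down it reaches from about 0.225 to 0.725 m from the base axis. Payload 3.1 kg.
Tool frame: the origin (TCP) lies on the centre line of the jaws, within the pads' length; the fingertips stand 25 mm ahead of it and the grasp point (between the pads) lies 6 mm ahead of it; z points along the fingers, y is the line along which they close (so a half turn about z gives the same grasp; the last joint's range is limited). The gripper opens to 85 mm and grips with 20 to 120 N. Pads are 22 mm wide; open, the fingers measure 114 mm over their backs; the gripper's body (76 mm by 85 mm) begins 54 mm behind the grasp point. The pads swing forward as they close: fully open they stand 13 mm farther back than shut.
Start: joints at [-1.273, 0.048, 0.099, 1.622, 0, 1.443], TCP at [0.217, -0.478, 0.256] pointing down, gripper open.
Joint ranges: [-2.91, 2.91], [-0.99, 1.94], [-1.21, 1.42], [-2.12, 2.29], [-1.49, 1.47], [-3.14, 3.14]. Speed limits (rad/s): [2.79, 2.79, 3.14, 3.14, 3.14, 3.14].

## Interface

Orientations are given as a rotation vector (axis times angle).
In Python, from rig import r gives the robot as it stands.
- The arm moves only by the shell command python3 shift.py 'ROWS' [OPENING] [FORCE]. ROWS is a JSON list of rows, 1 to 8 of them, each an object with the fields trans (a list: dx, dy, dz in m), spin (a turn about the tool's z in rad); a field left out counts as zero; each row shifts and turns the commanded pose from where the row before left it, along the tool's axes as they then stand; what a row does not reach is not made up. A row lasts 1/12 s, in which the tool goes at most 0.0417 m and 0.125 rad, less where a joint would pass 70% of its speed; a pose out of reach is approached as far as the arm can. OPENING is the opening from 0.0 (shut) to 1.0 (fully open), set as the command begins (- or left out keeps the last). The fingers move at their own pace and stop on an object; FORCE is the grip in N (left out, the last holds). Time passes only in rows, so rows that do not move let the fingers close. It prints the time, the measured TCP pose, the force, the opening and the grip force at its end. Input that does not fit is refused with a message, and nothing moves.
- r.read_state(): the state, without advancing time (a new reading comes with each control period).
- r.grab_frame(name): name is "scene" or "top" or "wrist"; returns the picture (384x512x3 uint8, red, green, blue); there is no depth.
- r.get_calibration(name): a dict with "camera_matrix" (3x3 intrinsics, pixels), "k1" (the pictures are not rectified: a ray, as slopes to the right and down, at radius r is drawn at 1 + k1 r^2 times it, then the intrinsics apply), "R" (3x3) and "t" (3): a world point X has camera coordinates R X + t. Camera axes: x right, y down, z forward; pixel columns grow to the right and rows downward; lengths in m; the calibration is good to about 2 mm. A picture is of the moment at which its call begins: read the wrist's pose just before it. get_calibration takes no time and is no camera call; for the wrist camera it gives the pose at the moment of the call.
- r.job_done(): hands the job in; it is judged then, once.
The state is a dict: "t": time; "joint_pos": joint angles; "qvel": joint speeds; "tau": joint torques, N m; "position": TCP position; "ee_rot": TCP orientation; "contact_force": force on the tool from outside, world axes, zero at the start; "moment": the same for the moment, N m; "gripper_width": opening from 0.0 (shut) to 1.0 (fully open); "finger_force": force on a finger pad.
Only numpy, scipy, OpenCV 4.12 (cv2) and the standard library are available. Lean on these libraries where they do the work, as an engineer would, in place of code of your own. Each camera call takes 0.05 s, during which the arm holds its last target. There are 200 camera calls.

## Task

Change over the V-rail: slide its sliding stop fully back to the open end, lift the long steel shaft out of the groove and lay it in the empty sheet-steel tray, and lay every rubber roller lengthwise in the groove between the two stops. When all are in and let go, slide the stop up so that the rollers stand end to end against the fixed stop with no gaps, and set the small count slide in front of the rail to the mark for the number of rollers in the row. Leave the wire spool and the telephone where they are.

Things in the scene. Friction and masses are not known exactly. Their poses are not given: they have to be found in the camera images.
- fixture: Fixed aluminium V-rail, 64 mm wide, from y = -155 to 190 mm. Origin on the worktop under the groove, y along the groove, z up. Right-angled V groove at x = 0: apex at z = 12 mm, top edges (the rail's top) at x = +-20.5, z = 32.5 mm. A seated roller's centre lies at x = 0, z = 44.5 mm. The count slide's track (48 x 185 x 16 mm) stands in front, centred at x = -130, y = 0 mm.
- end_stop (a point): Point on the face of the rail's fixed end stop (dark steel, 60 mm wide, top at z = 75 mm), over the groove's line at the height of a seated roller's axis: at y = -135 mm in the fixture's frame; the face looks to the fixture's +y. Axes parallel to the fixture's.
- stop (a joint): Sliding stop on the rail, 0 to 0.215 m, growing towards the fixture's +y (0.215 = fully open). The gap between the faces of the fixed and the sliding stop is 0.060 m + this value: a closed row of k rollers gives 0.06*(k-1). About 3 N to move, up to 15 N when pushing rollers; stays where it is left.
- stop_grip (a point): Grip point in the sliding stop's upright black handle (22 mm thick in fixture x, 30 mm in y, from z = 75 to 116 mm): on its middle line, z = 98 mm, 30 mm behind (+y of) the stop's face. Axes parallel to the fixture's. The carriage below is 40 mm wide up to z = 75 mm, 80 mm wide below z = 48 mm.
- count (a joint): Count slide on its track, 0 to 0.13 m, growing towards the fixture's +y. Five tick marks: mark 0 at 0, mark 1 at 0.03, mark 2 at 0.06, mark 3 at 0.09, mark 4 at 0.12 m (mark k has k small dots beside it). About 2 N to move; stays where it is left.
- count_grip (a point): Grip point in the count slide's upright black knob (24 mm in fixture x, 16 mm in y, top at z = 61.5 mm): on its middle line at z = 46.5 mm. Axes parallel to the fixture's. A white line across the knob's top is the pointer.
- roller_1: Black rubber-covered feed roller with steel end hubs: plain cylinder, 46 mm in diameter, 60 mm long, about 0.14 kg. Origin at its centre, y along its axis; all are alike. At the start it lies on its side in the grey pan (centre 26 mm up); its soft rubber resists rolling. None from the start if not in this batch (three or four are).
- roller_2: Black rubber-covered feed roller with steel end hubs: plain cylinder, 46 mm in diameter, 60 mm long, about 0.14 kg. Origin at its centre, y along its axis; all are alike. At the start it lies on its side in the grey pan (centre 26 mm up); its soft rubber resists rolling. None from the start if not in this batch (three or four are).
- roller_3: Black rubber-covered feed roller with steel end hubs: plain cylinder, 46 mm in diameter, 60 mm long, about 0.14 kg. Origin at its centre, y along its axis; all are alike. At the start it lies on its side in the grey pan (centre 26 mm up); its soft rubber resists rolling. None from the start if not in this batch (three or four are).
- roller_4: Black rubber-covered feed roller with steel end hubs: plain cylinder, 46 mm in diameter, 60 mm long, about 0.14 kg. Origin at its centre, y along its axis; all are alike. At the start it lies on its side in the grey pan (centre 26 mm up); its soft rubber resists rolling. None from the start if not in this batch (three or four are).
- shaft: Bright steel setting shaft: plain cylinder, 44 mm in diameter, 110 mm long, 0.45 kg. Origin at its centre, y along its axis. At the start it lies in the V groove (centre 43 mm up) between the two stops.
- tray: Open sheet-steel tray standing loose on the worktop, 0.6 kg: 140 mm (x) by 180 mm (y), walls 25 mm high and 3 mm thick, floor 3 mm thick. Origin at the middle of its underside, y along its long side.
- tester_corner (a point): Nearest top corner of the big grey tester box that stands behind the rollers (fixed, solid): the box reaches from here 0.42 m to the left (world +y) and 0.36 m away from the robot (world +x), and is 190 mm high. Carry things round or well over it.
- pan: Very shallow grey plastic pan that holds the rollers at the start, fixed on the worktop: 220 mm (x) by 250 mm (y), floor 3 mm thick, rim 14 mm high and 3 mm thick. Origin at the middle of its underside.
- spool: Black wire spool, 68 mm across and 51 mm high, standing on the worktop; bystander. Origin at the middle of its underside.
- phone: Flat telephone, 66 x 134 x 9 mm, lying at the right front of the worktop; bystander. Origin at the middle of its underside.

How it is judged:
On the way, in this order (a step that is already met when the one before it is completed fails the run):
1. the sliding stop is fully back at its open end (value of joint stop above 0.207 m), for 0.2 s.
2. the steel shaft lies in the tray and every roller in the V groove between the two stops, let go and at rest (x of shaft in the frame of tray between -0.06 and 0.06 m and y of shaft in the frame of tray between -0.08 and 0.08 m and z of shaft in the frame of tray below 0.03 m and contact force between the fingers and shaft below 0.1 N and linear speed of each of shaft, roller_1, roller_2, roller_3, roller_4 below 0.02 m/s and x of roller_1 in the frame of fixture between -0.004 and 0.004 m and z of roller_1 in the frame of fixture between 0.04 and 0.049 m and y of roller_1 in the frame of fixture between -0.11 and 0.118 m and angle between the y axis of each of roller_1, roller_2, roller_3, roller_4 and the y axis of fixture, either way round below 0.06 rad and contact force between the fingers and roller_1 below 0.1 N and x of roller_2 in the frame of fixture between -0.004 and 0.004 m and z of roller_2 in the frame of fixture between 0.04 and 0.049 m and y of roller_2 in the frame of fixture between -0.11 and 0.118 m and contact force between the fingers and roller_2 below 0.1 N and x of roller_3 in the frame of fixture between -0.004 and 0.004 m and z of roller_3 in the frame of fixture between 0.04 and 0.049 m and y of roller_3 in the frame of fixture between -0.11 and 0.118 m and contact force between the fingers and roller_3 below 0.1 N and x of roller_4 in the frame of fixture between -0.004 and 0.004 m and z of roller_4 in the frame of fixture between 0.04 and 0.049 m and y of roller_4 in the frame of fixture between -0.11 and 0.118 m and contact force between the fingers and roller_4 below 0.1 N), for 0.2 s.
3. the sliding stop has closed the rollers up into one row against the fixed stop (all of step 2 and ((value of joint stop between 0.117 and 0.125 m and (y of roller_1 in the frame of fixture between -0.11 and -0.1 m or y of roller_2 in the frame of fixture between -0.11 and -0.1 m or y of roller_3 in the frame of fixture between -0.11 and -0.1 m or y of roller_4 in the frame of fixture between -0.11 and -0.1 m) and (y of roller_1 in the frame of fixture between -0.05 and -0.04 m or y of roller_2 in the frame of fixture between -0.05 and -0.04 m or y of roller_3 in the frame of fixture between -0.05 and -0.04 m or y of roller_4 in the frame of fixture between -0.05 and -0.04 m) and (y of roller_1 in the frame of fixture between 0.01 and 0.02 m or y of roller_2 in the frame of fixture between 0.01 and 0.02 m or y of roller_3 in the frame of fixture between 0.01 and 0.02 m or y of roller_4 in the frame of fixture between 0.01 and 0.02 m) and y of each of roller_1, roller_2, roller_3, roller_4 in the frame of fixture below 0.02 m) or (value of joint stop between 0.177 and 0.185 m and (y of roller_1 in the frame of fixture between -0.11 and -0.1 m or y of roller_2 in the frame of fixture between -0.11 and -0.1 m or y of roller_3 in the frame of fixture between -0.11 and -0.1 m or y of roller_4 in the frame of fixture between -0.11 and -0.1 m) and (y of roller_1 in the frame of fixture between -0.05 and -0.04 m or y of roller_2 in the frame of fixture between -0.05 and -0.04 m or y of roller_3 in the frame of fixture between -0.05 and -0.04 m or y of roller_4 in the frame of fixture between -0.05 and -0.04 m) and (y of roller_1 in the frame of fixture between 0.01 and 0.02 m or y of roller_2 in the frame of fixture between 0.01 and 0.02 m or y of roller_3 in the frame of fixture between 0.01 and 0.02 m or y of roller_4 in the frame of fixture between 0.01 and 0.02 m) and (y of roller_1 in the frame of fixture between 0.07 and 0.08 m or y of roller_2 in the frame of fixture between 0.07 and 0.08 m or y of roller_3 in the frame of fixture between 0.07 and 0.08 m or y of roller_4 in the frame of fixture between 0.07 and 0.08 m) and y of each of roller_1, roller_2, roller_3, roller_4 in the frame of fixture below 0.08 m))), for 0.2 s.
At the end, for the whole second after the job is handed in: Shaft lying in the tray; all rollers let go, at rest in the groove (within 4 mm sideways and in height, 0.06 rad), each within 5 mm of its place in a gapless row from the fixed stop; sliding stop within 5 mm of the last roller; count slide within 6 mm of the mark for their number (all of step 2 and ((value of joint stop between 0.117 and 0.125 m and (y of roller_1 in the frame of fixture between -0.11 and -0.1 m or y of roller_2 in the frame of fixture between -0.11 and -0.1 m or y of roller_3 in the frame of fixture between -0.11 and -0.1 m or y of roller_4 in the frame of fixture between -0.11 and -0.1 m) and (y of roller_1 in the frame of fixture between -0.05 and -0.04 m or y of roller_2 in the frame of fixture between -0.05 and -0.04 m or y of roller_3 in the frame of fixture between -0.05 and -0.04 m or y of roller_4 in the frame of fixture between -0.05 and -0.04 m) and (y of roller_1 in the frame of fixture between 0.01 and 0.02 m or y of roller_2 in the frame of fixture between 0.01 and 0.02 m or y of roller_3 in the frame of fixture between 0.01 and 0.02 m or y of roller_4 in the frame of fixture between 0.01 and 0.02 m) and y of each of roller_1, roller_2, roller_3, roller_4 in the frame of fixture below 0.02 m and value of joint count between 0.084 and 0.096 m) or (value of joint stop between 0.177 and 0.185 m and (y of roller_1 in the frame of fixture between -0.11 and -0.1 m or y of roller_2 in the frame of fixture between -0.11 and -0.1 m or y of roller_3 in the frame of fixture between -0.11 and -0.1 m or y of roller_4 in the frame of fixture between -0.11 and -0.1 m) and (y of roller_1 in the frame of fixture between -0.05 and -0.04 m or y of roller_2 in the frame of fixture between -0.05 and -0.04 m or y of roller_3 in the frame of fixture between -0.05 and -0.04 m or y of roller_4 in the frame of fixture between -0.05 and -0.04 m) and (y of roller_1 in the frame of fixture between 0.01 and 0.02 m or y of roller_2 in the frame of fixture between 0.01 and 0.02 m or y of roller_3 in the frame of fixture between 0.01 and 0.02 m or y of roller_4 in the frame of fixture between 0.01 and 0.02 m) and (y of roller_1 in the frame of fixture between 0.07 and 0.08 m or y of roller_2 in the frame of fixture between 0.07 and 0.08 m or y of roller_3 in the frame of fixture between 0.07 and 0.08 m or y of roller_4 in the frame of fixture between 0.07 and 0.08 m) and y of each of roller_1, roller_2, roller_3, roller_4 in the frame of fixture below 0.08 m and value of joint count between 0.114 and 0.126 m))); the robot touches nothing.
It fails at once if the wire spool or the telephone is pushed more than 30 mm or tipped (distance of any of spool, phone from where it was at the start of the episode above 0.03 m or angle between spool's own z axis and vertical above 0.5 rad).
Of roller_1, roller_2, roller_3, roller_4 only 3 to 4 are there at a start; the rules pass over those that are not, and their reading is None.
At some moment in a run one of tray may be knocked a few centimetres aside while the robot is not near it.
Once in a run the grip may slacken for a moment while it holds something.
It also fails if it takes over 210 s, if anything falls off the work surface, if the arm or the gripper's body presses on something with over 40 N, if the wrist force passes 120 N, or if a joint passes its speed limit or range.

## Working session

There is one attempt and no reset: what is moved stays moved. The work goes in short steps, Python scripts to look and compute and a shell command to move; the robot and the scene stay as the last step left them, time stands still between calls to the robot, and variables do not carry over. Pictures are saved under pics/ and viewed, at most 14 in all, crops included, and the job is handed in when it is done.

```bash
ls; mkdir -p pics
python3 - <<'E'
from rig import r
import cv2,numpy as np
for n in("scene","top"):
    cv2.imwrite(f"pics/{n}0.png",r.grab_frame(n)[:,:,::-1])
    c=r.get_calibration(n);print(n,c)
print(r.read_state())
E
```

```text
pics
rig.py
shift.py
scene {'camera_matrix': array([[468.75773072,   0.        , 260.87710529],
       [  0.        , 468.75773072, 188.9538714 ],
       [  0.        ,   0.        ,   1.        ]]), 'k1': -0.0802527556245599, 'R': array([[ 0.39947067, -0.91662015, -0.01518814],
       [-0.66905269, -0.28017239, -0.68838356],
       [ 0.62673095,  0.28515071, -0.72518783]]), 't': array([-0.22206307,  0.43608588,  1.50666711])}
top {'camera_matrix': array([[419.67989002,   0.        , 249.01983471],
       [  0.        , 419.67989002, 188.06561239],
       [  0.        ,   0.        ,   1.        ]]), 'k1': -0.11477571633396155, 'R': array([[-0.01831141, -0.99982703, -0.00325638],
       [-0.99863205,  0.01844888, -0.04892513],
       [ 0.04897675,  0.00235604, -0.99879714]]), 't': array([-0.0036647 ,  0.51655484,  1.5072899 ])}
{'t': 0.1, 'joint_pos': array([-1.27281785e+00,  4.87064298e-02,  9.77372764e-02,  1.62199628e+00,
        1.66250297e-05,  1.44297048e+00]), 'qvel': array([ 0.00023844, -0.00122625,  0.0041357 , -0.00012924, -0.00034199,
       -0.0007002 ]), 'tau': array([ 2.32093153e-03, -3.39848685e+01,  3.20937252e+01,  1.58086990e-02,
       -3.31719630e-04, -4.26055058e-07]), 'position': array([ 0.21668535, -0.47764707,  0.25521004]), 'ee_rot': array([-3.06854734e+00, -6.63353436e-01,  2.63322902e-04]), 'contact_force': array([-0.33129043, -0.67140603,  0.6103059 ]), 'moment': array([-0.00609687,  0.03858129, -0.00593651]), 'finger_force': 0.0, 'gripper_width': 0.9965928883073499}
```

View pics/top0.png

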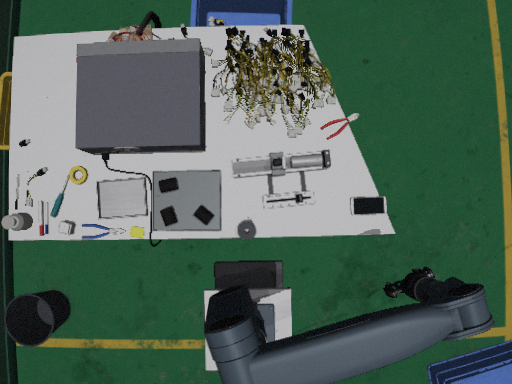

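View pics/scene0.png

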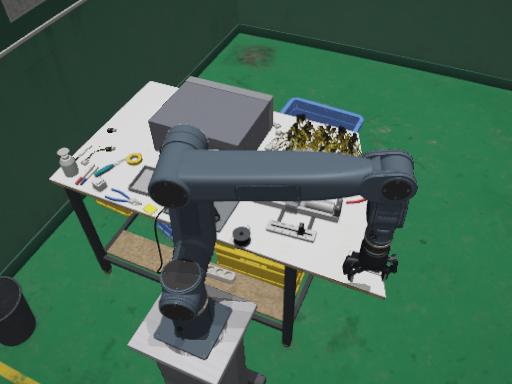

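Top picture: three rollers at about (168,184), (168,215), (204,214) in the pan. The tray is at (122,198), the rail runs (233,165)–(330,158), its handle is at (277,162), the shaft is at about (305,160), and the count slide is at (289,198).

```bash
cat > h.py <<'E'
from rig import r
import cv2,numpy as np
from scipy.spatial.transform import Rotation as Ro
def ray(c,uv,z):
    K=c["camera_matrix"];k=c["k1"]
    d=(np.array(uv,float)-K[:2,2])/[K[0,0],K[1,1]]
    s=d.copy()
    for _ in range(20): s=d/(1+k*(s@s))
    R=c["R"];o=-R.T@c["t"];v=R.T@np.array([*s,1])
    return o+v*(z-o[2])/v[2]
def proj(c,X):
    p=c["R"]@np.array(X)+c["t"];s=p[:2]/p[2];s=s*(1+c["k1"]*(s@s));K=c["camera_matrix"]
    return K[:2,:2]@s+K[:2,2]
def toolgo(target,yaw=None,dir=None):
    "world target TCP -> tool-frame displacement"
    s=r.read_state();R=Ro.from_rotvec(s["ee_rot"]).as_matrix()
    print("pos",s["position"].round(4),"tool dxyz",(R.T@(np.array(target)-s["position"])).round(4),"toolY yaw",round(np.degrees(np.arctan2(R[1,1],R[0,1])),2),"zdown",R[:,2].round(4),"F",s["contact_force"].round(1),"ff",round(float(s["finger_force"]),1),"w",round(float(s["gripper_width"]),3),"j6",s["joint_pos"][5].round(2),"t",s["t"])
E
python3 - <<'E'
from h import *
im=cv2.imread("pics/top0.png")
cv2.imwrite("pics/c1.png",cv2.resize(im[145:215,225:340],None,fx=6.9,fy=6.9,interpolation=cv2.INTER_CUBIC))
cv2.imwrite("pics/c2.png",cv2.resize(im[160:240,90:260],None,fx=4.7,fy=4.7,interpolation=cv2.INTER_CUBIC))
c=r.get_calibration("top")
for n,uv,z in[("handle",(277,158),.116),("railL",(233,165),.032),("railR",(330,158),.06),("tray",(122,198),.025),("box corner",(205,150),.19)]:
    print(n,ray(c,uv,z).round(3))
g=cv2.cvtColor(im,cv2.COLOR_BGR2GRAY);m=(g<50).astype(np.uint8)
n,l,s,ce=cv2.connectedComponentsWithStats(m[160:235,150:300])
for i in range(1,n):
    if s[i,4]>15:
        u=ce[i]+[150,160];pts=np.argwhere(l==i)[:,::-1].astype(np.float32)
        print(u.round(1),s[i],ray(c,u,.035).round(3),cv2.minAreaRect(pts))
E
```

```text
handle [ 0.612 -0.11   0.116]
railL [0.599 0.043 0.032]
railR [ 0.615 -0.302  0.06 ]
tray [0.488 0.449 0.025]
box corner [0.633 0.126 0.19 ]
[276.9 162.3] [123   0   9   6  50] [ 0.606 -0.115  0.035] ((127.0, 2.5), (5.0, 8.0), 90.0)
[167.9 184.6] [  9  18  19  15 211] [0.533 0.278 0.035] ((17.970584869384766, 24.617645263671875), (12.039641380310059, 17.679834365844727), 77.47119140625)
[291.  198.8] [124  35  26   7  47] [ 0.474 -0.162  0.035] ((136.5, 38.0), (6.0, 25.0), 90.0)
[168.3 215.7] [ 10  47  17  19 216] [0.422 0.277 0.035] ((18.452054977416992, 55.705474853515625), (16.619842529296875, 13.2256498336792), 69.44395446777344)
[203.5 214.5] [ 44  46  20  19 207] [0.424 0.151 0.035] ((53.40983581542969, 54.50819778442383), (16.388721466064453, 12.547615051269531), 39.80556869506836)
[150.9 223. ] [ 0 52  2 23 23] [0.397 0.34  0.035] ((0.9513577222824097, 63.02149200439453), (0.9513030648231506, 22.022666931152344), 2.7263107299804688)
```

View pics/c1.png

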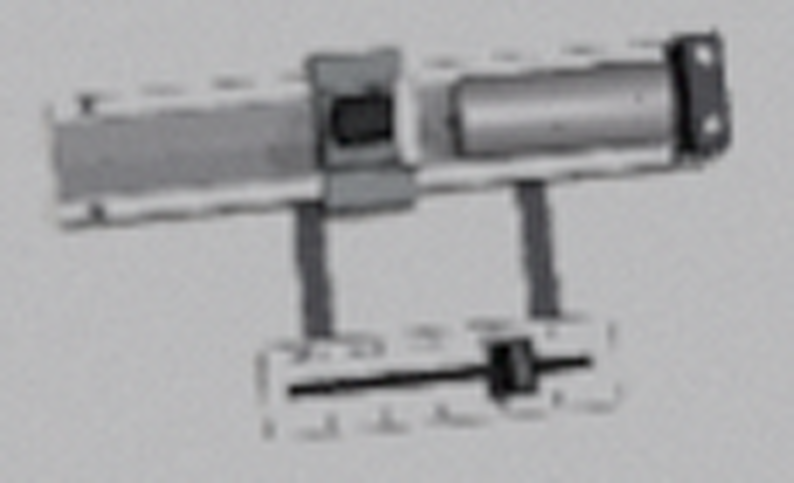

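View pics/c2.png

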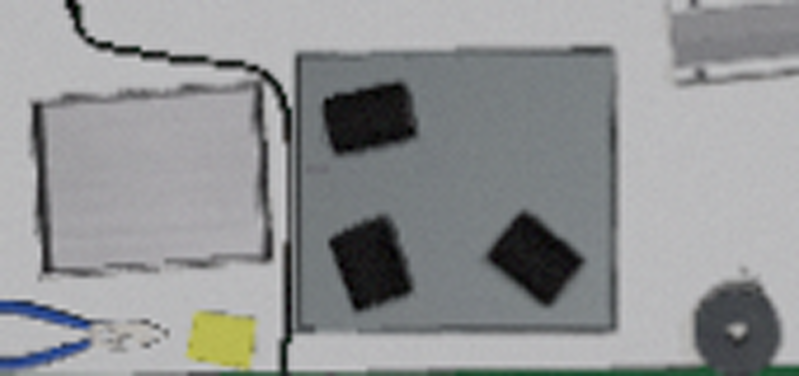

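Crop 1 shows the rail ends at crop (55,165) and (705,100), the shaft against the fixed stop, and the count knob at (512,367). Crop 2 confirms exactly three rollers. I'll compute a first fixture estimate, then refine it with the wrist camera.

```bash
python3 - <<'E'
from h import *
c=r.get_calibration("top")
f=lambda x,y,z:ray(c,((x+.5)/6.9-.5+225,(y+.5)/6.9-.5+145),z)
P={"LB":f(50,103,.0325),"LF":f(62,228,.0325),"faceB":f(670,45,.075),"faceF":f(685,155,.075),"hdl":f(362,118,.116),"knob":f(514,366,.0615),"shaftL":f(460,115,.055),"trkL":f(267,392,.016),"trkR":f(613,362,.016)}
for k,v in P.items(): print(k,v.round(4))
L=(P["LB"]+P["LF"])/2;F=(P["faceB"]+P["faceF"])/2
d=(L-F)[:2];print("len(325)",np.linalg.norm(d),"yaw",np.degrees(np.arctan2(-d[0],d[1])))
g=lambda x,y,z:ray(c,((x+.5)/4.7-.5+90,(y+.5)/4.7-.5+160),z).round(4)
for q in[(36,102),(262,85),(270,258),(45,272)]:print("tray",g(*q,.025))
toolgo([0.6,-.11,.3])
cw=r.get_calibration("wrist");print(cw)
R=Ro.from_rotvec(r.read_state()["ee_rot"]).as_matrix();o=-cw["R"].T@cw["t"]
print("cam in tool",R.T@(o-r.read_state()["position"]),(cw["R"]@R).round(3))
E
python3 shift.py '[{"trans": [0.038, -0.0158, -0.002]}, {"trans": [0.038, -0.0158, -0.002]}, {"trans": [0.038, -0.0158, -0.002]}, {"trans": [0.038, -0.0158, -0.002]}, {"trans": [0.038, -0.0158, -0.002]}, {"trans": [0.038, -0.0158, -0.002]}, {"trans": [0.038, -0.0158, -0.002]}, {"trans": [0.038, -0.0158, -0.002]}]' 1
python3 shift.py '[{"trans": [0.036, -0.0158, 0]}, {"trans": [0.036, -0.0158, 0]}, {"trans": [0.036, -0.0158, 0]}, {"trans": [0.036, -0.0158, 0]}, {"spin": -0.122}, {"spin": -0.122}, {"spin": -0.122}, {"spin": -0.122}]'
python3 shift.py '[{"spin": -0.122}, {"spin": -0.122}, {"spin": -0.122}, {"spin": -0.122}, {"spin": -0.122}, {"spin": -0.122}, {}, {}]'
python3 - <<'E'
from h import *
toolgo([.57,-.1,.27])
c=r.get_calibration("wrist");im=r.grab_frame("wrist")[:,:,::-1];cv2.imwrite("pics/w1.png",im);np.save("w1.npy",c)
E
```

```text
t: 0.77
position: [0.4423, -0.2355, 0.2719]
ee_rot: [-3.07, -0.664, 0.001]
contact_force: [-0.2, -0.8, 0.1]
gripper_width: 0.997
finger_force: 0.0
t: 1.43
position: [0.5465, -0.1197, 0.2714]
ee_rot: [-2.813, -1.396, 0.002]
contact_force: [-0.8, 0.1, -0.3]
gripper_width: 1.001
finger_force: 0.0
t: 2.1
position: [0.5463, -0.1203, 0.2717]
ee_rot: [-2.139, -2.299, 0.001]
contact_force: [0.5, -0.2, -0.1]
gripper_width: 0.997
finger_force: 0.0
pos [ 0.5463 -0.1203  0.2717] tool dxyz [0.0186 0.0251 0.0017] toolY yaw 4.12 zdown [-1.1e-03  4.0e-04 -1.0e+00] F [ 0.5 -0.2 -0.1] ff 0.0 w 0.997 j6 1.16 t 2.1
```

View pics/w1.png

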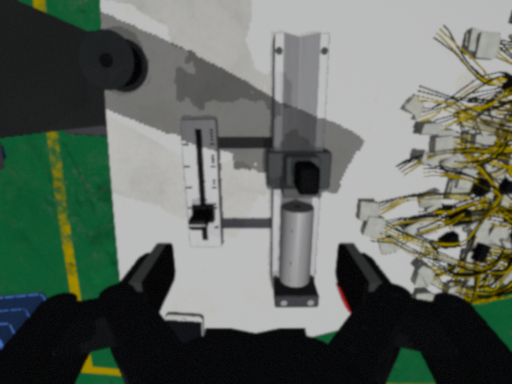

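The wrist view shows the rail ends at rows ≈32 and ≈292, x from 274 to 329. The handle is at (307,178), the shaft at x≈296 over rows 203–287, and the count knob at (202,212). I'll zoom in for exact edges.

Run:
```python
from h import *
im=cv2.imread("pics/w1.png")
a=cv2.resize(im[100:255,175:235],None,fx=3.8,fy=3.8,interpolation=cv2.INTER_CUBIC)
b=cv2.resize(im[140:220,260:345],None,fx=3.7,fy=3.7,interpolation=cv2.INTER_CUBIC)
d=cv2.resize(im[260:312,262:340],None,fx=3.7,fy=3.7,interpolation=cv2.INTER_CUBIC)
o=np.zeros((600,560,3),np.uint8);o[:a.shape[0],:a.shape[1]]=a;o[:b.shape[0],240:240+b.shape[1]]=b;o[320:320+d.shape[0],240:240+d.shape[1]]=d
cv2.imwrite("pics/z1.png",o)
g=cv2.cvtColor(im,cv2.COLOR_BGR2GRAY).astype(int)
for v in(40,60,80,120,240,260):print(v,g[v,266:336].tolist())
print("col",g[26:40,285].tolist(),g[26:40,318].tolist())
```

```text
40 [188, 187, 186, 186, 182, 172, 151, 115, 116, 157, 181, 187, 187, 188, 187, 187, 184, 171, 146, 131, 126, 124, 125, 125, 126, 127, 126, 127, 126, 126, 127, 126, 129, 132, 137, 137, 135, 133, 132, 135, 136, 135, 135, 135, 136, 137, 137, 136, 135, 134, 136, 134, 135, 144, 163, 180, 185, 186, 187, 186, 185, 182, 172, 169, 179, 186, 187, 187, 187, 187]
60 [188, 188, 187, 184, 175, 158, 132, 109, 127, 163, 182, 187, 186, 188, 189, 186, 178, 158, 138, 131, 127, 126, 126, 127, 126, 128, 128, 128, 127, 126, 126, 127, 131, 135, 137, 136, 134, 135, 134, 136, 136, 135, 138, 137, 137, 137, 136, 136, 136, 136, 136, 136, 143, 164, 180, 187, 188, 187, 186, 184, 179, 175, 175, 184, 187, 187, 188, 188, 187, 188]
80 [173, 172, 172, 172, 167, 154, 127, 110, 132, 164, 177, 180, 181, 180, 175, 171, 160, 138, 118, 112, 109, 109, 113, 116, 121, 124, 125, 128, 127, 129, 129, 130, 133, 139, 137, 136, 134, 136, 135, 136, 136, 137, 136, 136, 137, 137, 136, 136, 136, 136, 136, 143, 159, 178, 186, 187, 188, 188, 186, 181, 174, 175, 182, 187, 187, 188, 188, 188, 187, 188]
120 [113, 114, 113, 109, 93, 75, 63, 7
[... 426 characters left out ...]
5, 161, 165, 163, 159, 153, 147, 142, 139, 136, 133, 128, 124, 118, 112, 106, 120, 153, 173, 177, 172, 170, 173, 182, 187, 187, 188, 188, 189, 187, 188, 188, 189, 188, 188, 188, 187, 187, 188, 188, 188]
260 [189, 185, 173, 154, 128, 115, 142, 167, 178, 180, 174, 162, 140, 111, 88, 87, 96, 105, 113, 119, 125, 129, 131, 134, 136, 142, 148, 153, 156, 158, 160, 159, 153, 147, 143, 141, 137, 134, 132, 126, 120, 115, 108, 105, 125, 157, 173, 173, 169, 169, 177, 186, 188, 188, 188, 188, 188, 189, 187, 188, 188, 189, 187, 188, 188, 189, 187, 188, 183, 163]
col [187, 187, 187, 187, 185, 177, 160, 143, 135, 132, 132, 132, 131, 131] [188, 186, 186, 186, 183, 175, 162, 146, 138, 135, 135, 134, 135, 135]
```

View pics/z1.png

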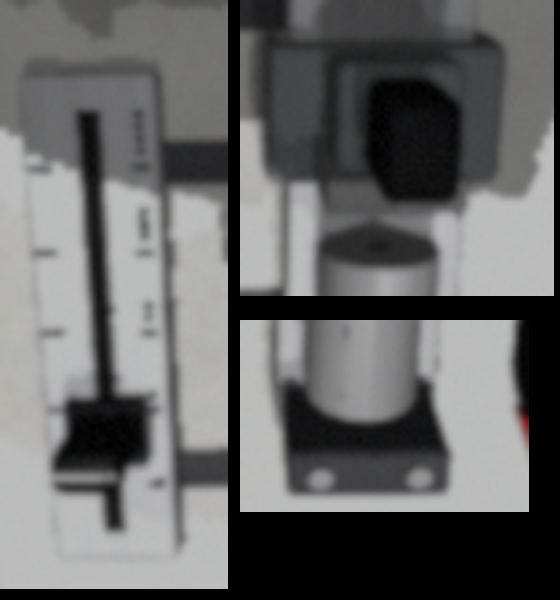

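Run:
```python
from h import *
c=np.load("w1.npy",allow_pickle=True).item()
G={}
for v,l,rr in[(40,283.8,319.5),(60,283.2,318.8),(80,282.7,317.9)]:
    a=ray(c,(l,v),.0325);b=ray(c,(rr,v),.0325);print("groove",a.round(4),b.round(4),"w41",np.linalg.norm(a-b).round(4));G[v]=(a+b)/2
A=ray(c,(275.2,295),.075);B=ray(c,(317.9,295),.075);F=(A+B)/2;print("stop",A.round(4),B.round(4),"w60",np.linalg.norm(A-B).round(4),F.round(4))
E=ray(c,(301.6,32.3),.0325);print("end",E.round(4),"len325",np.linalg.norm((E-F)[:2]))
d=(E-F)[:2];d/=np.linalg.norm(d);print("yaw",np.degrees(np.arctan2(-d[0],d[1])))
uy=d;ux=np.array([d[1],-d[0]])
O=((E[:2]-.19*uy)+(F[:2]+.135*uy))/2;print("O",O,E[:2]-.19*uy,F[:2]+.135*uy)
fx=lambda P:np.array([(P[:2]-O)@ux,(P[:2]-O)@uy]).round(4)
for v in G:print("gc",fx(G[v]))
lo=[ray(c,p,.0325) for p in[(273.5,40),(272,120),(270.9,250)]];print("left edge",[fx(p) for p in lo])
print("handle",fx(ray(c,(308.1,179.5),.116)),ray(c,(308.1,179.5),.116))
for k,(x,y) in enumerate([(155,483),(152,409),(150,331),(147,252),(140,168)]):
    print("mark",k,fx(ray(c,(175+x/3.8,100+y/3.8),.016)))
print("knob ptr",fx(ray(c,(197.6,225.5),.0615)))
a=[fx(ray(c,(175+x/3.8,100+y/3.8),.016)) for x,y in[(22,62),(158,68),(55,553),(178,550)]];print("track corners",a)
```

```text
groove [0.5695 0.0343 0.0325] [0.6108 0.0376 0.0325] w41 0.0415
groove [0.5709 0.0127 0.0325] [0.6128 0.0161 0.0325] w41 0.042
groove [ 0.5725 -0.0095  0.0325] [ 0.6146 -0.0062  0.0325] w41 0.0422
stop [ 0.5861 -0.2799  0.075 ] [ 0.6432 -0.276   0.075 ] w60 0.0572 [ 0.6147 -0.2779  0.075 ]
end [0.5892 0.044  0.0325] len325 0.322994351040785
yaw 4.5315784881646435
O [ 0.60408976 -0.14436507] [ 0.60416899 -0.14536476] [ 0.60401052 -0.14336538]
gc [0.0004 0.1809]
gc [0.0003 0.1592]
gc [0.0003 0.1369]
left edge [array([-0.0323,  0.1808]), array([-0.0332,  0.0903]), array([-0.0326, -0.0893])]
handle [-0.0009  0.0352] [ 0.60038243 -0.10938946  0.116     ]
mark 0 [-0.1122 -0.0607]
mark 1 [-0.1119 -0.0306]
mark 2 [-0.1111 -0.0003]
mark 3 [-0.1108  0.029 ]
mark 4 [-0.1118  0.0589]
knob ptr [-0.1282 -0.0383]
track corners [array([-0.1505,  0.0953]), array([-0.104 ,  0.0928]), array([-0.153 , -0.0904]), array([-0.1046, -0.0892])]
```

```bash
cat >> h.py <<'E'
O=np.array([.6041,-.1444]);_d=np.radians(4.53)
ux=np.array([np.cos(_d),np.sin(_d)]);uy=np.array([-ux[1],ux[0]])
def fw(x,y,z): return [*(O+x*ux+y*uy),z]
def wf(P): return np.array([(np.array(P)[:2]-O)@ux,(np.array(P)[:2]-O)@uy])
def gof(x,y,z):
    toolgo(fw(x,y,z));s=r.read_state();print("fixture pos",wf(s["position"]).round(4))
E
python3 shift.py '[{"trans": [0.0032, 0.0278, 0], "spin": -0.007}, {"trans": [0.0032, 0.0278, 0]}, {"trans": [0, 0, 0.034]}, {"trans": [0, 0, 0.034]}, {"trans": [0, 0, 0.034]}, {"trans": [0, 0, 0.034]}, {}, {}]'
python3 -c "
from h import *
gof(0,.035,.104)"
```

```text
t: 2.82
position: [0.5989, -0.1089, 0.1331]
ee_rot: [-2.125, -2.304, 0.005]
contact_force: [-0.1, -0.8, 0.0]
gripper_width: 0.999
finger_force: 0.0
pos [ 0.5989 -0.1089  0.1331] tool dxyz [-0.0009  0.0026  0.0291] toolY yaw 4.62 zdown [-0.0074  0.0022 -1.    ] F [-0.1 -0.8  0. ] ff 0.0 w 0.999 j6 1.2 t 2.8167
fixture pos [-0.0024  0.0358]
```

```bash
python3 shift.py '[{"trans": [0, 0.0025, 0.015]}, {"trans": [0, 0, 0.014]}, {}]'
python3 shift.py '[{}, {}, {}, {}, {}]' 0 80
python3 -c "
from h import *
gof(0,.17,.104)"
```

```text
t: 3.07
position: [0.6048, -0.1098, 0.1087]
ee_rot: [2.129, 2.308, 0.001]
contact_force: [-0.5, 0.5, -1.3]
gripper_width: 1.001
finger_force: 0.0
t: 3.48
position: [0.6027, -0.1099, 0.1087]
ee_rot: [-2.128, -2.309, 0.004]
contact_force: [-17.9, -1.3, 12.4]
gripper_width: 0.298
finger_force: 9.2
pos [ 0.6027 -0.1099  0.1087] tool dxyz [ 0.1355 -0.001   0.0045] toolY yaw 4.67 zdown [-0.0025 -0.0014 -1.    ] F [-17.9  -1.3  12.4] ff 9.2 w 0.298 j6 1.2 t 3.4833
fixture pos [0.0014 0.0345]
```

```bash
python3 shift.py '[{"trans": [0, -0.0015, 0.002]}, {}, {}, {}]'
python3 shift.py '[{"trans": [0.018, 0, 0]}, {"trans": [0.018, 0, 0]}, {"trans": [0.018, 0, 0]}, {"trans": [0.018, 0, 0]}, {"trans": [0.018, 0, 0]}, {"trans": [0.018, 0, 0]}, {"trans": [0.018, 0, 0]}, {"trans": [0.008, 0, 0]}]'
python3 shift.py '[{"trans": [0.003, 0, 0]}, {}, {}]'
python3 -c "
from h import *
gof(0,.17,.104)"
```

```text
t: 3.82
position: [0.6007, -0.1101, 0.1086]
ee_rot: [-2.129, -2.309, 0.005]
contact_force: [-8.6, -0.0, 12.1]
gripper_width: 0.247
finger_force: 80.8
t: 4.48
position: [0.5902, 0.0242, 0.1086]
ee_rot: [2.128, 2.309, -0.005]
contact_force: [-6.5, -3.3, 11.4]
gripper_width: 0.245
finger_force: 80.8
t: 4.73
position: [0.59, 0.0264, 0.1086]
ee_rot: [2.129, 2.31, -0.004]
contact_force: [-6.2, -0.7, 11.6]
gripper_width: 0.249
finger_force: 80.8
pos [0.59   0.0264 0.1086] tool dxyz [-0.0014  0.0005  0.0046] toolY yaw 4.66 zdown [-0.0012 -0.0021 -1.    ] F [-6.2 -0.7 11.6] ff 80.8 w 0.249 j6 1.42 t 4.7333
fixture pos [-0.0005  0.1714]
```

```bash
python3 shift.py '[{"trans": [0.005, 0, -0.002]}, {}, {}]'
python3 shift.py '[{"trans": [-0.003, 0, 0]}, {}, {}, {}, {}]' 1
python3 shift.py '[{"trans": [0, 0, -0.04]}, {"trans": [0, 0, -0.03]}, {}]'
python3 -c "
from h import *
gof(0,-.075,.14)
c=r.get_calibration('wrist');im=r.grab_frame('wrist')[:,:,::-1];cv2.imwrite('pics/w2.png',im)
print(c['R'],c['t'])"
```

```text
t: 4.98
position: [0.59, 0.0266, 0.1086]
ee_rot: [2.128, 2.302, -0.015]
contact_force: [-4.7, -12.7, 4.2]
gripper_width: 0.247
finger_force: 79.7
t: 5.4
position: [0.5911, 0.0294, 0.1074]
ee_rot: [-2.128, -2.311, -0.001]
contact_force: [-0.7, -0.3, 0.2]
gripper_width: 0.94
finger_force: 0.0
t: 5.65
position: [0.5943, 0.0293, 0.1846]
ee_rot: [2.122, 2.305, 0.012]
contact_force: [0.7, 0.4, 1.4]
gripper_width: 0.998
finger_force: 0.0
pos [0.5943 0.0293 0.1846] tool dxyz [-0.2488 -0.0054  0.0449] toolY yaw 4.74 zdown [ 1.150e-02 -5.000e-04 -9.999e-01] F [0.7 0.4 1.4] ff 0.0 w 0.998 j6 1.42 t 5.65
fixture pos [0.004  0.1739]
[[ 0.99643093  0.08370089  0.01093466]
 [ 0.07671612 -0.95199431  0.29634687]
 [ 0.03521423 -0.29445032 -0.95501778]] [-0.598037   -0.03465101  0.29808896]
```

View pics/w2.png

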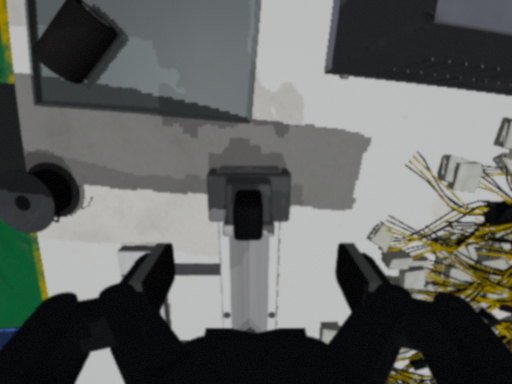

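The stop is fully open: a 12.7 N reaction at the end, with the grip at y=0.171. The wrist picture shows the handle at (248,213) and a roller at (75,40). Next is the shaft.

```bash
python3 shift.py '[{"trans": [-0.0363, -0.0006, 0]}, {"trans": [-0.0363, -0.0006, 0]}, {"trans": [-0.0363, -0.0006, 0]}, {"trans": [-0.0363, -0.0006, 0]}, {"trans": [-0.0363, -0.0006, 0]}, {"trans": [-0.0363, -0.0006, 0]}, {"trans": [-0.0363, -0.0006, 0]}, {"trans": [0, 0, 0.02]}]'
python3 shift.py '[{}, {}]'
python3 -c "
from h import *
gof(0,-.08,.069)"
```

```text
t: 6.37
position: [0.6096, -0.2326, 0.1603]
ee_rot: [2.129, 2.296, -0.001]
contact_force: [0.5, -0.6, -0.1]
gripper_width: 1.005
finger_force: 0.0
t: 6.53
position: [0.6061, -0.2237, 0.1545]
ee_rot: [-2.125, -2.306, 0.002]
contact_force: [0.2, 0.1, -0.8]
gripper_width: 1.003
finger_force: 0.0
pos [ 0.6061 -0.2237  0.1545] tool dxyz [-0.0011  0.0047  0.0854] toolY yaw 4.68 zdown [-0.0051  0.0033 -1.    ] F [ 0.2  0.1 -0.8] ff 0.0 w 1.003 j6 1.03 t 6.5333
fixture pos [-0.0042 -0.0793]
```

```bash
python3 shift.py '[{"trans": [0, 0.0045, 0.025]}, {"trans": [0, 0, 0.03]}, {"trans": [0, 0, 0.02]}, {"trans": [0, 0, 0.008]}, {}]'
python3 -c "
from h import *
gof(0,-.08,.068)"
python3 shift.py '[{}, {}, {}, {}, {}, {}]' 0 60
python3 -c "
from h import *
gof(0,-.08,.068)"
```

```text
t: 6.95
position: [0.6105, -0.2217, 0.0715]
ee_rot: [-2.122, -2.309, 0.002]
contact_force: [-0.1, -0.3, 0.2]
gripper_width: 1.002
finger_force: 0.0
pos [ 0.6105 -0.2217  0.0715] tool dxyz [-0.0024 -0.0002  0.0035] toolY yaw 4.82 zdown [-0.0053  0.0028 -1.    ] F [-0.1 -0.3  0.2] ff 0.0 w 1.002 j6 1.03 t 6.95
fixture pos [ 0.0002 -0.0776]
t: 7.45
position: [0.6102, -0.2251, 0.0787]
ee_rot: [-2.129, -2.309, 0.006]
contact_force: [-10.4, 1.1, 13.5]
gripper_width: 0.382
finger_force: 52.7
pos [ 0.6102 -0.2251  0.0787] tool dxyz [0.0009 0.0003 0.0107] toolY yaw 4.64 zdown [-0.0031 -0.0025 -1.    ] F [-10.4   1.1  13.5] ff 52.7 w 0.382 j6 1.04 t 7.45
fixture pos [-0.0003 -0.0809]
```

The tips landed above the shaft's widest point, because open tips stand farther back. I'll open and go lower.

```bash
python3 shift.py '[{}, {}, {}, {}]' 1
python3 shift.py '[{"trans": [0, 0, 0.006]}, {"trans": [0, 0, 0.006]}, {}, {}]'
python3 -c "
from h import *
gof(0,-.08,.057)
cv2.imwrite('pics/w3.png',r.grab_frame('wrist')[:,:,::-1])"
```

```text
t: 7.78
position: [0.6125, -0.2244, 0.0745]
ee_rot: [2.128, 2.31, 0.001]
contact_force: [0.3, -0.1, -0.0]
gripper_width: 0.928
finger_force: 0.0
t: 8.12
position: [0.6113, -0.2238, 0.0607]
ee_rot: [-2.127, -2.309, 0.001]
contact_force: [-0.1, -0.3, -0.5]
gripper_width: 1.003
finger_force: 0.0
pos [ 0.6113 -0.2238  0.0607] tool dxyz [-0.0003 -0.0009  0.0037] toolY yaw 4.7 zdown [-0.0025  0.0013 -1.    ] F [-0.1 -0.3 -0.5] ff 0.0 w 1.003 j6 1.03 t 8.1167
fixture pos [ 0.0009 -0.0797]
```

View pics/w3.png

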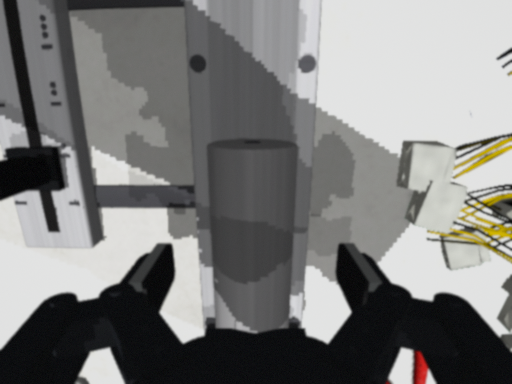

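The shaft is still seated, centred between the fingers at x≈252.

```bash
python3 shift.py '[{"trans": [0, -0.001, 0.005]}, {}, {}]'
python3 shift.py '[{}, {}, {}, {}, {}, {}]' 0 60
python3 -c "
from h import *
gof(0,-.08,.057)"
```

```text
t: 8.42
position: [0.6108, -0.2243, 0.0569]
ee_rot: [-2.128, -2.31, 0.0]
contact_force: [0.1, -0.3, -0.8]
gripper_width: 1.001
finger_force: 0.0
t: 8.92
position: [0.6099, -0.2247, 0.0582]
ee_rot: [-2.128, -2.309, 0.004]
contact_force: [-5.9, 0.6, 4.8]
gripper_width: 0.49
finger_force: 62.1
pos [ 0.6099 -0.2247  0.0582] tool dxyz [0.0005 0.0005 0.0012] toolY yaw 4.67 zdown [-2.5e-03 -7.0e-04 -1.0e+00] F [-5.9  0.6  4.8] ff 62.1 w 0.49 j6 1.03 t 8.9167
fixture pos [-0.0005 -0.0805]
```

```bash
python3 shift.py '[{"trans": [0, 0, -0.01]}, {"trans": [0, 0, -0.03]}, {"trans": [0, 0, -0.035]}, {"trans": [0, 0, -0.035]}, {"trans": [0, 0, -0.035]}, {"trans": [0, 0, -0.015]}, {}]' - 110
python3 shift.py '[{"trans": [0.02, -0.002, 0]}, {"trans": [0.034, -0.0034, 0]}, {"trans": [0.034, -0.0034, 0]}, {"trans": [0.034, -0.0034, 0]}, {"trans": [0.034, -0.0034, 0]}, {"trans": [0.034, -0.0034, 0]}, {"trans": [0.034, -0.0034, 0]}, {"trans": [0.034, -0.0034, 0]}]'
python3 shift.py '[{"trans": [0.034, -0.0034, 0]}, {"trans": [0.034, -0.0034, 0]}, {"trans": [0.034, -0.0034, 0]}, {"trans": [0.034, -0.0034, 0]}, {"trans": [0.034, -0.0034, 0]}, {"trans": [0.034, -0.0034, 0]}, {"trans": [0.034, -0.0034, 0]}, {"trans": [0.034, -0.0034, 0]}]'
python3 shift.py '[{"trans": [0.034, -0.0034, 0]}, {"trans": [0.034, -0.0034, 0]}, {"trans": [0.034, -0.0034, 0]}, {"trans": [0.02, -0.002, 0]}, {}, {}]'
python3 - <<'E'
from h import *
toolgo([.489,.4485,.05])
im=r.grab_frame("wrist")[:,:,::-1];cv2.imwrite('pics/w4.png',im)
im=r.grab_frame("top")[:,:,::-1];cv2.imwrite('pics/t4.png',im)
np.save("w4.npy",r.get_calibration("wrist"))
E
```

```text
t: 9.5
position: [0.6138, -0.2253, 0.2233]
ee_rot: [2.122, 2.304, 0.006]
contact_force: [0.2, 0.1, -3.1]
gripper_width: 0.48
finger_force: 112.2
t: 10.17
position: [0.5626, 0.0325, 0.214]
ee_rot: [-2.126, -2.308, 0.004]
contact_force: [1.4, 0.6, -4.4]
gripper_width: 0.479
finger_force: 112.2
t: 10.83
position: [0.5133, 0.3009, 0.2139]
ee_rot: [-2.127, -2.309, 0.006]
contact_force: [0.3, -0.5, -3.9]
gripper_width: 0.48
finger_force: 112.2
t: 11.33
position: [0.4912, 0.4208, 0.2136]
ee_rot: [-2.125, -2.313, 0.008]
contact_force: [-0.9, -0.3, -4.9]
gripper_width: 0.476
finger_force: 112.3
pos [0.4912 0.4208 0.2136] tool dxyz [0.0282 0.0009 0.1635] toolY yaw 4.85 zdown [-0.0044 -0.0032 -1.    ] F [-0.9 -0.3 -4.9] ff 112.3 w 0.476 j6 2.09 t 11.3333
```

View pics/w4.png

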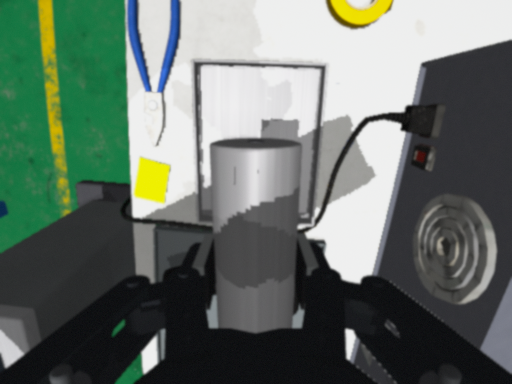

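The shaft is held; the tray corners are at about (195,62), (326,65), (200,221) and (311,226).

Run:
```python
from h import *
c=np.load("w4.npy",allow_pickle=True).item()
p=[ray(c,q,.025) for q in[(195,62),(326,65),(199,221),(312,226)]]
for x in p:print(x.round(4))
print("centre",np.mean(p,0),"w140",np.linalg.norm(p[0]-p[1]),"l180",np.linalg.norm(p[0]-p[2]))
toolgo(np.mean(p,0)*[1,1,0]+[0,0,.05])
```

```text
[0.4222 0.5348 0.025 ]
[0.5552 0.543  0.025 ]
[0.4309 0.3607 0.025 ]
[0.5659 0.3656 0.025 ]
centre [0.49354741 0.45102695 0.025     ] w140 0.13331906146020875 l180 0.17430731634992877
pos [0.4922 0.4192 0.2149] tool dxyz [0.032  0.0044 0.1648] toolY yaw 4.69 zdown [-0.003  -0.0027 -1.    ] F [ 0.1 -0.  -4.3] ff 112.3 w 0.475 j6 2.09 t 11.4333
```

```bash
python3 shift.py '[{"trans": [0.016, 0.0022, 0]}, {"trans": [0.016, 0.0022, 0]}, {"trans": [0, 0, 0.035]}, {"trans": [0, 0, 0.035]}, {"trans": [0, 0, 0.035]}, {"trans": [0, 0, 0.03]}, {"trans": [0, 0, 0.02]}, {}]'
python3 -c "
from h import *
toolgo([.4935,.451,.043])"
```

```text
t: 12.1
position: [0.4908, 0.4475, 0.0539]
ee_rot: [-2.129, -2.306, 0.023]
contact_force: [-0.7, -0.7, -5.9]
gripper_width: 0.477
finger_force: 112.3
pos [0.4908 0.4475 0.0539] tool dxyz [0.0034 0.0031 0.0109] toolY yaw 4.57 zdown [-0.0116 -0.0089 -0.9999] F [-0.7 -0.7 -5.9] ff 112.3 w 0.477 j6 2.13 t 12.1
```

```bash
python3 shift.py '[{"trans": [0.001, 0.002, 0.006]}, {"trans": [0, 0, 0.003]}, {}, {}]'
python3 shift.py '[{"trans": [0, 0, 0.002]}, {}, {}]'
python3 -c "
from h import *
toolgo([.4935,.451,.043])"
```

```text
t: 12.43
position: [0.4979, 0.4542, 0.0557]
ee_rot: [2.128, 2.31, 0.006]
contact_force: [0.4, 0.1, -4.2]
gripper_width: 0.476
finger_force: 112.3
t: 12.68
position: [0.4967, 0.4538, 0.0521]
ee_rot: [2.128, 2.311, 0.002]
contact_force: [-0.0, -0.6, -5.0]
gripper_width: 0.477
finger_force: 112.3
pos [0.4967 0.4538 0.0521] tool dxyz [-0.0026 -0.0035  0.0091] toolY yaw 4.71 zdown [ 9.e-04  7.e-04 -1.e+00] F [-0.  -0.6 -5. ] ff 112.3 w 0.477 j6 2.13 t 12.6833
```

```bash
python3 shift.py '[{"trans": [-0.002, -0.003, 0.004]}, {"trans": [0, 0, 0.004]}, {}, {}, {}]'
python3 shift.py '[{"trans": [0, 0, 0.002]}, {}, {}]'
python3 -c "
from h import *
toolgo([.4935,.451,.043])"
```

```text
t: 13.1
position: [0.4934, 0.4512, 0.0429]
ee_rot: [-2.128, -2.311, 0.001]
contact_force: [0.3, -0.0, -4.0]
gripper_width: 0.479
finger_force: 112.3
t: 13.35
position: [0.4936, 0.4513, 0.0412]
ee_rot: [-2.128, -2.311, 0.0]
contact_force: [0.1, 0.5, -4.2]
gripper_width: 0.477
finger_force: 112.3
pos [0.4936 0.4513 0.0412] tool dxyz [-0.0003 -0.0001 -0.0018] toolY yaw 4.7 zdown [-2.e-04 -1.e-04 -1.e+00] F [ 0.1  0.5 -4.2] ff 112.3 w 0.477 j6 2.13 t 13.35
```

```bash
python3 shift.py '[{"trans": [0, 0, 0.002]}, {"trans": [0, 0, 0.001]}, {}, {}]'
python3 shift.py '[{"trans": [0, 0, 0.001]}, {}, {}]'
```

```text
t: 13.68
position: [0.494, 0.4515, 0.0402]
ee_rot: [2.128, 2.31, 0.002]
contact_force: [-2.7, -3.3, 6.3]
gripper_width: 0.476
finger_force: 113.7
t: 13.93
position: [0.494, 0.4515, 0.0402]
ee_rot: [2.128, 2.31, 0.003]
contact_force: [-4.4, -3.4, 8.4]
gripper_width: 0.476
finger_force: 113.7
```

```bash
python3 shift.py '[{"trans": [0, 0, -0.002]}, {}, {}, {}, {}, {}]' 1
python3 shift.py '[{"trans": [0, 0, -0.02]}, {"trans": [0, 0, -0.04]}, {"trans": [0, 0, -0.04]}, {"trans": [-0.037, -0.0078, -0.038]}, {"trans": [-0.037, -0.0078, -0.03]}, {"trans": [-0.037, -0.0078, -0.03]}, {"trans": [-0.037, -0.0078, -0.03]}, {"trans": [-0.037, -0.0078, 0]}]'
python3 shift.py '[{}, {}, {}]'
python3 - <<'E'
from h import *
toolgo([.47,.26,.27])
np.save("w5.npy",r.get_calibration("wrist"))
im=r.grab_frame("wrist")[:,:,::-1];cv2.imwrite('pics/w5.png',im)
E
```

```text
t: 14.43
position: [0.4936, 0.4513, 0.0389]
ee_rot: [-2.128, -2.311, 0.0]
contact_force: [0.1, 1.1, 0.1]
gripper_width: 1.002
finger_force: 0.0
t: 15.1
position: [0.475, 0.2878, 0.2533]
ee_rot: [2.124, 2.309, 0.017]
contact_force: [0.1, -0.3, 1.4]
gripper_width: 1.002
finger_force: 0.0
t: 15.35
position: [0.473, 0.2876, 0.2462]
ee_rot: [-2.129, -2.31, -0.001]
contact_force: [-0.4, 0.3, -1.0]
gripper_width: 1.004
finger_force: 0.0
pos [0.473  0.2876 0.2462] tool dxyz [-0.0272 -0.0053 -0.0238] toolY yaw 4.67 zdown [-1.e-04  6.e-04 -1.e+00] F [-0.4  0.3 -1. ] ff 0.0 w 1.004 j6 1.91 t 15.35
```

View pics/w5.png

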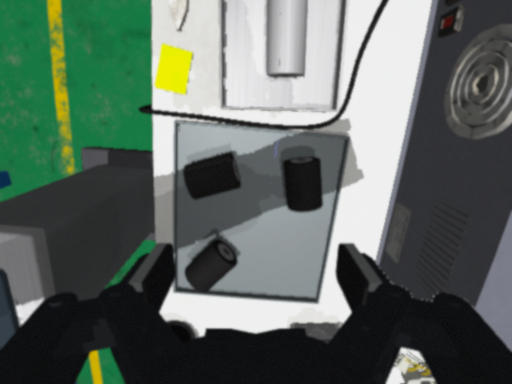

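```bash
cat > rol.py <<'E'
from h import *
def rollers(im,c,box,th=48):
    u0,v0,u1,v1=box;g=cv2.cvtColor(im,cv2.COLOR_BGR2GRAY)
    m=(g<th).astype(np.uint8);w=np.zeros_like(m);w[v0:v1,u0:u1]=m[v0:v1,u0:u1]
    w=cv2.morphologyEx(w,cv2.MORPH_OPEN,np.ones((5,5)));w=cv2.morphologyEx(w,cv2.MORPH_CLOSE,np.ones((7,7)))
    for k in cv2.findContours(w,cv2.RETR_EXTERNAL,cv2.CHAIN_APPROX_NONE)[0]:
        if cv2.contourArea(k)<300: continue
        M=cv2.moments(k);u=np.array([M["m10"],M["m01"]])/M["m00"];P=ray(c,u,.026)
        b=cv2.boxPoints(cv2.minAreaRect(k));W=[ray(c,q,.026)[:2] for q in b]
        e=[W[1]-W[0],W[2]-W[1]];L=[np.linalg.norm(x) for x in e];i=int(np.argmax(L))
        print("px",u.round(1),"ctr",P.round(4),"sides",np.round(L,4),"axis yaw",[np.degrees(np.arctan2(x[1],x[0])).round(1) for x in e],"long",i)
E
python3 - <<'E'
from rol import *
rollers(cv2.imread("pics/w5.png"),np.load("w5.npy",allow_pickle=True).item(),(178,130,335,292))
E
```

```text
px [208.1 266.9] ctr [0.4207 0.1491 0.026 ] sides [0.0817 0.0463] axis yaw [np.float64(52.1), np.float64(-43.2)] long 0
px [302.3 184.2] ctr [0.5346 0.2773 0.026 ] sides [0.0452 0.0672] axis yaw [np.float64(9.0), np.float64(-77.4)] long 1
px [210.9 176.2] ctr [0.4202 0.2782 0.026 ] sides [0.0656 0.0454] axis yaw [np.float64(19.6), np.float64(-71.5)] long 0
```

Shaft lies in the tray and the three rollers are located. I'll grasp roller A at (0.535,0.277), axis yaw ≈101°.

```bash
python3 -c "
from h import *
toolgo([.5346,.2773,.15])"
python3 shift.py '[{"trans": [-0.0035, 0.031, 0.02]}, {"trans": [-0.0035, 0.0305, 0.02]}, {"trans": [0, 0, 0.03]}, {"trans": [0, 0, 0.02], "spin": -0.11}, {}, {}, {}]'
python3 -c "
from h import *
toolgo([.5346,.2773,.039])"
```

```text
pos [0.4729 0.2881 0.2459] tool dxyz [-0.0158  0.0606  0.0959] toolY yaw 4.72 zdown [-6.e-04  3.e-04 -1.e+00] F [-0.1 -0.3  0.5] ff 0.0 w 0.998 j6 1.91 t 15.4
t: 15.98
position: [0.5351, 0.2866, 0.1575]
ee_rot: [1.999, 2.423, 0.002]
contact_force: [0.3, -0.6, 0.5]
gripper_width: 1.006
finger_force: 0.0
pos [0.5351 0.2866 0.1575] tool dxyz [-0.0091 -0.0023  0.1185] toolY yaw 10.96 zdown [ 1.e-03  5.e-04 -1.e+00] F [ 0.3 -0.6  0.5] ff 0.0 w 1.006 j6 1.76 t 15.9833
```

```bash
python3 shift.py '[{"trans": [-0.009, -0.002, 0]}, {"trans": [0, 0, 0.03]}, {"trans": [0, 0, 0.03]}, {"trans": [0, 0, 0.03]}, {"trans": [0, 0, 0.02]}, {"trans": [0, 0, 0.008]}, {}, {}]'
python3 -c "
from h import *
toolgo([.5346,.2773,.039])"
python3 shift.py '[{}, {}, {}, {}, {}, {}]' 0 70
python3 shift.py '[{}, {}]'
```

```text
t: 16.65
position: [0.5356, 0.2765, 0.0405]
ee_rot: [1.998, 2.423, 0.004]
contact_force: [-0.2, -0.1, -0.2]
gripper_width: 1.0
finger_force: 0.0
pos [0.5356 0.2765 0.0405] tool dxyz [ 0.001  -0.0008  0.0015] toolY yaw 10.98 zdown [ 2.5e-03  8.0e-04 -1.0e+00] F [-0.2 -0.1 -0.2] ff 0.0 w 1.0 j6 1.74 t 16.65
t: 17.15
position: [0.5361, 0.2769, 0.0409]
ee_rot: [1.997, 2.423, 0.006]
contact_force: [-0.5, 0.4, 5.7]
gripper_width: 0.516
finger_force: 72.1
t: 17.32
position: [0.5362, 0.2769, 0.0409]
ee_rot: [1.997, 2.423, 0.006]
contact_force: [0.2, -0.1, 5.8]
gripper_width: 0.514
finger_force: 72.1
```

```bash
python3 shift.py '[{"trans": [0, 0, -0.02]}, {"trans": [0, 0, -0.035]}, {"trans": [0, 0, -0.035], "spin": 0.05}, {"trans": [0, 0, -0.035], "spin": 0.06}, {"trans": [0, 0, -0.03]}, {}, {}]'
python3 shift.py '[{"trans": [-0.02, 0, 0]}, {"trans": [-0.034, 0.002, 0]}, {"trans": [-0.034, 0.002, 0]}, {"trans": [-0.034, 0.002, 0]}, {"trans": [-0.034, 0.002, 0]}, {"trans": [-0.034, 0.002, 0]}, {"trans": [-0.034, 0.002, 0]}, {"trans": [-0.034, 0.002, 0]}]'
python3 shift.py '[{"trans": [-0.034, 0.003, 0]}, {"trans": [-0.034, 0.003, 0]}, {"trans": [-0.034, 0.003, 0]}, {"trans": [-0.034, 0.003, 0]}, {"trans": [-0.034, 0.003, 0]}, {"trans": [-0.034, 0.003, 0]}, {"trans": [-0.03, 0, 0]}, {}]'
python3 shift.py '[{}, {}]'
python3 -c "
from h import *
gof(0,-.095,.0575)
cv2.imwrite('pics/w6.png',r.grab_frame('wrist')[:,:,::-1])"
```

```text
t: 17.9
position: [0.536, 0.2769, 0.1965]
ee_rot: [2.127, 2.309, 0.008]
contact_force: [-0.2, 0.5, -0.9]
gripper_width: 0.515
finger_force: 71.7
t: 18.57
position: [0.5682, 0.0189, 0.1906]
ee_rot: [-2.126, -2.308, 0.005]
contact_force: [0.3, 1.1, -1.8]
gripper_width: 0.513
finger_force: 71.7
t: 19.23
position: [0.6054, -0.2172, 0.1895]
ee_rot: [-2.134, -2.302, 0.007]
contact_force: [0.0, -0.2, -0.7]
gripper_width: 0.51
finger_force: 71.7
t: 19.4
position: [0.6057, -0.2107, 0.1911]
ee_rot: [-2.126, -2.307, 0.001]
contact_force: [0.4, -0.3, -1.2]
gripper_width: 0.515
finger_force: 71.7
pos [ 0.6057 -0.2107  0.1911] tool dxyz [-0.0291  0.0041  0.1335] toolY yaw 4.68 zdown [-0.0038  0.0026 -1.    ] F [ 0.4 -0.3 -1.2] ff 71.7 w 0.515 j6 1.05 t 19.4
fixture pos [-0.0037 -0.0662]
```

View pics/w6.png

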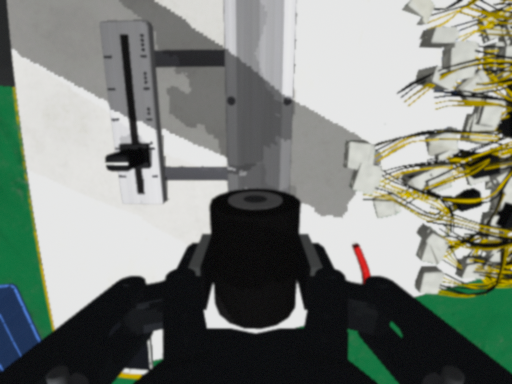

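The roller is held straight and centred at (254,258).

```bash
python3 shift.py '[{"trans": [-0.0145, 0.002, 0]}, {"trans": [-0.0145, 0.002, 0.02]}, {"trans": [0, 0, 0.035]}, {"trans": [0, 0, 0.03]}, {"trans": [0, 0, 0.025]}, {"trans": [0, 0, 0.01]}, {}, {}]'
python3 -c "
from h import *
gof(0,-.095,.0575)"
```

```text
t: 20.12
position: [0.613, -0.2388, 0.0736]
ee_rot: [-2.126, -2.312, 0.0]
contact_force: [0.6, -0.8, -0.5]
gripper_width: 0.513
finger_force: 71.6
pos [ 0.613  -0.2388  0.0736] tool dxyz [-0.0002 -0.0014  0.0161] toolY yaw 4.78 zdown [-8.e-04  5.e-04 -1.e+00] F [ 0.6 -0.8 -0.5] ff 71.6 w 0.513 j6 1.01 t 20.1167
fixture pos [ 0.0014 -0.0948]
```

```bash
python3 shift.py '[{"trans": [0, -0.001, 0.006], "spin": 0.002}, {"trans": [0, 0, 0.005]}, {"trans": [0, 0, 0.002]}, {}, {}]'
python3 shift.py '[{"trans": [0, 0, 0.002]}, {}, {}]'
python3 -c "
from h import *
gof(0,-.095,.0594)"
```

```text
t: 20.53
position: [0.6123, -0.2403, 0.061]
ee_rot: [2.131, 2.308, 0.0]
contact_force: [0.5, 0.2, -1.9]
gripper_width: 0.512
finger_force: 71.7
t: 20.78
position: [0.6122, -0.2404, 0.0608]
ee_rot: [2.13, 2.307, 0.0]
contact_force: [-3.1, 0.7, 4.9]
gripper_width: 0.517
finger_force: 72.2
pos [ 0.6122 -0.2404  0.0608] tool dxyz [ 0.0013 -0.0005  0.0014] toolY yaw 4.57 zdown [ 1.e-03 -8.e-04 -1.e+00] F [-3.1  0.7  4.9] ff 72.2 w 0.517 j6 1.02 t 20.7833
fixture pos [ 0.0005 -0.0963]
```

```bash
python3 shift.py '[{"trans": [0, 0, -0.001]}, {}, {}, {}, {}, {}]' 1
python3 shift.py '[{"trans": [0, 0, -0.02]}, {"trans": [0, 0, -0.03]}, {"trans": [0, 0, -0.035]}, {"trans": [0, 0, -0.035]}, {"trans": [0.02, -0.005, -0.02]}, {"trans": [0.034, -0.0096, 0]}, {"trans": [0.034, -0.0096, 0]}, {"trans": [0.034, -0.0096, 0]}]'
python3 shift.py '[{"trans": [0.034, -0.0096, 0], "spin": -0.12}, {"trans": [0.034, -0.0096, 0], "spin": -0.12}, {"trans": [0.034, -0.0096, 0]}, {"trans": [0.034, -0.0096, 0]}, {"trans": [0.034, -0.0096, 0]}, {"trans": [0.034, -0.0096, 0]}, {"trans": [0.034, -0.0096, 0]}, {}]'
python3 - <<'E'
from h import *
gof(0,-.095,.0594);toolgo([.4202,.2782,.1])
im=r.grab_frame("scene")
cv2.imwrite("pics/s7.png",cv2.resize(im[130:260,200:360],None,fx=5,fy=4.6)[:,:,::-1])
E
```

```text
t: 21.28
position: [0.612, -0.24, 0.0593]
ee_rot: [-2.131, -2.308, 0.0]
contact_force: [0.1, -0.8, 0.6]
gripper_width: 0.995
finger_force: 0.0
t: 21.95
position: [0.5686, -0.1205, 0.2004]
ee_rot: [2.131, 2.306, 0.002]
contact_force: [1.5, 0.3, -0.3]
gripper_width: 0.995
finger_force: 0.0
t: 22.62
position: [0.4377, 0.0937, 0.1998]
ee_rot: [-1.83, -2.55, -0.002]
contact_force: [0.3, -0.4, 0.7]
gripper_width: 1.0
finger_force: 0.0
pos [0.4377 0.0937 0.1998] tool dxyz [-0.3715  0.0583  0.1391] toolY yaw 18.67 zdown [-0.002   0.0028 -1.    ] F [ 0.3 -0.4  0.7] ff 0.0 w 1.0 j6 1.3 t 22.6167
fixture pos [-0.1471  0.2505]
pos [0.4377 0.0937 0.1998] tool dxyz [0.18   0.0426 0.1003] toolY yaw 18.67 zdown [-0.002   0.0028 -1.    ] F [ 0.3 -0.4  0.7] ff 0.0 w 1.0 j6 1.3 t 22.6167
```

```bash
python3 shift.py '[{"trans": [0.036, 0.0085, 0]}, {"trans": [0.036, 0.0085, 0]}, {"trans": [0.036, 0.0085, 0]}, {"trans": [0.036, 0.0085, 0]}, {"trans": [0.036, 0.0085, 0]}, {"spin": -0.122}, {"spin": -0.122}, {"spin": -0.122}]'
python3 shift.py '[{"spin": -0.122}, {"spin": -0.122}, {"spin": -0.122}, {"spin": -0.122}, {"spin": -0.122}, {"spin": -0.122}, {"spin": -0.122}, {"spin": -0.122}]'
python3 shift.py '[{"spin": -0.122}, {"spin": -0.122}, {}, {}]'
python3 - <<'E'
from rol import *
toolgo([.4202,.2782,.1])
c=r.get_calibration("wrist");im=r.grab_frame("wrist")[:,:,::-1].copy();cv2.imwrite("pics/w7.png",im)
print(proj(c,[.4202,.2782,.026]),proj(c,[.4223,.15,.026]))
rollers(im,c,(120,10,400,300))
E
```

```text
t: 23.33
position: [0.4256, 0.2742, 0.1992]
ee_rot: [1.335, 2.843, -0.001]
contact_force: [-0.4, 0.3, 0.4]
gripper_width: 1.004
finger_force: 0.0
t: 24.0
position: [0.426, 0.2732, 0.1994]
ee_rot: [-0.151, 3.138, -0.001]
contact_force: [0.1, -0.1, -0.7]
gripper_width: 1.002
finger_force: 0.0
t: 24.33
position: [0.4257, 0.2734, 0.1994]
ee_rot: [-0.518, 3.098, -0.0]
contact_force: [-0.7, -1.0, 0.3]
gripper_width: 0.999
finger_force: 0.0
pos [0.4257 0.2734 0.1994] tool dxyz [0.0036 0.0064 0.0994] toolY yaw 108.97 zdown [ 2.e-04 -2.e-04 -1.e+00] F [-0.7 -1.   0.3] ff 0.0 w 0.999 j6 0.11 t 24.3333
[260.78187354 176.96060748] [143.48936098 139.73461138]
px [361.  279.5] ctr [0.5011 0.4361 0.026 ] sides [0.076 0.077] axis yaw [np.float64(108.6), np.float64(28.6)] long 1
px [152.5 279.3] ctr [0.5837 0.196  0.026 ] sides [0.0629 0.0755] axis yaw [np.float64(109.5), np.float64(13.6)] long 1
px [260.4 180.1] ctr [0.4236 0.279  0.026 ] sides [0.0437 0.0676] axis yaw [np.float64(109.1), np.float64(20.6)] long 1
px [146.2 140.4] ctr [0.422  0.1528 0.026 ] sides [0.0476 0.0628] axis yaw [np.float64(139.4), np.float64(50.4)] long 1
```

View pics/w7.png

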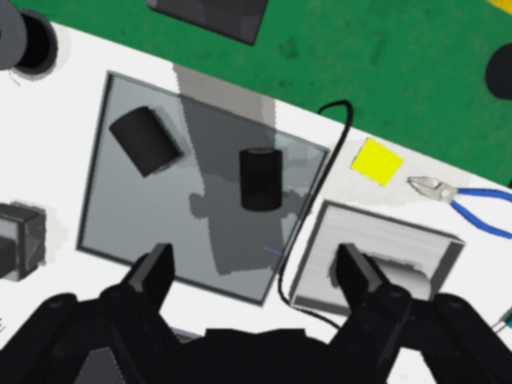

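Roller B lies at (260,180) aligned with the tool, and roller C at (146,140).

```bash
python3 -c "
from h import *
toolgo([.4223,.2786,.039])"
python3 shift.py '[{"trans": [0.0015, 0.0060, 0.03], "spin": -0.015}, {"trans": [0, 0, 0.035]}, {"trans": [0, 0, 0.035]}, {"trans": [0, 0, 0.035]}, {"trans": [0, 0, 0.015]}, {"trans": [0, 0, 0.006]}, {}, {}]'
python3 -c "
from h import *
toolgo([.4223,.2786,.039])"
```

```text
pos [0.4255 0.2735 0.1994] tool dxyz [0.0014 0.0059 0.1604] toolY yaw 108.99 zdown [ 1.e-04 -2.e-04 -1.e+00] F [-1.  -0.5  0.2] ff 0.0 w 1.001 j6 0.11 t 24.3833
t: 25.05
position: [0.4223, 0.2793, 0.0445]
ee_rot: [-0.545, 3.093, 0.001]
contact_force: [-0.6, 0.4, 0.4]
gripper_width: 1.001
finger_force: 0.0
pos [0.4223 0.2793 0.0445] tool dxyz [ 0.0002 -0.0006  0.0055] toolY yaw 110.0 zdown [ 1.3e-03  6.0e-04 -1.0e+00] F [-0.6  0.4  0.4] ff 0.0 w 1.001 j6 0.1 t 25.05
```

```bash
python3 shift.py '[{"trans": [0, 0, 0.004]}, {}, {}]'
python3 shift.py '[{}, {}, {}, {}, {}, {}, {}]' 0 70
python3 shift.py '[{"trans": [0, 0, -0.02]}, {"trans": [0, 0, -0.035]}, {"trans": [0, 0, -0.035]}, {"trans": [0, 0, -0.035]}, {"trans": [0, 0, -0.03], "spin": 0.12}, {"spin": 0.12}, {"spin": 0.12}, {"spin": 0.12}]'
python3 shift.py '[{"spin": 0.12}, {"spin": 0.12}, {"spin": 0.12}, {"spin": 0.12}, {"spin": 0.12}, {"spin": 0.12}, {"spin": 0.12}, {"spin": 0.12}]'
python3 shift.py '[{"spin": 0.12}, {"spin": 0.12}, {"spin": 0.12}, {"spin": 0.04}, {}, {}]'
python3 -c "
from h import *
gof(0,-.022,.0594)"
```

```text
t: 25.3
position: [0.4225, 0.2795, 0.041]
ee_rot: [-0.546, 3.091, 0.001]
contact_force: [-0.0, -0.6, 0.6]
gripper_width: 1.0
finger_force: 0.0
t: 25.88
position: [0.4222, 0.2794, 0.0404]
ee_rot: [-0.547, 3.092, 0.001]
contact_force: [0.2, -0.3, 4.4]
gripper_width: 0.514
finger_force: 71.7
t: 26.55
position: [0.4215, 0.2789, 0.1945]
ee_rot: [-0.213, -3.134, 0.0]
contact_force: [-0.6, -1.1, -1.3]
gripper_width: 0.513
finger_force: 71.5
t: 27.22
position: [0.4208, 0.2786, 0.1931]
ee_rot: [-1.636, -2.681, 0.004]
contact_force: [0.9, 0.7, -1.3]
gripper_width: 0.512
finger_force: 71.4
t: 27.72
position: [0.421, 0.2787, 0.1935]
ee_rot: [-2.128, -2.31, 0.003]
contact_force: [0.3, 0.8, -1.7]
gripper_width: 0.516
finger_force: 71.3
pos [0.421  0.2787 0.1935] tool dxyz [-0.4586  0.1479  0.1342] toolY yaw 4.71 zdown [-0.0019 -0.001  -1.    ] F [ 0.3  0.8 -1.7] ff 71.3 w 0.516 j6 1.94 t 27.7167
fixture pos [-0.1491  0.4363]
```

```bash
python3 shift.py '[{"trans": [-0.02, 0.006, 0]}, {"trans": [-0.034, 0.011, 0]}, {"trans": [-0.034, 0.011, 0]}, {"trans": [-0.034, 0.011, 0]}, {"trans": [-0.034, 0.011, 0]}, {"trans": [-0.034, 0.011, 0]}, {"trans": [-0.034, 0.011, 0]}, {"trans": [-0.034, 0.011, 0]}]'
python3 shift.py '[{"trans": [-0.034, 0.011, 0]}, {"trans": [-0.034, 0.011, 0]}, {"trans": [-0.034, 0.011, 0]}, {"trans": [-0.034, 0.011, 0]}, {"trans": [-0.034, 0.011, 0]}, {"trans": [-0.02, 0.006, 0]}, {}, {}]'
python3 shift.py '[{}, {}]'
python3 -c "
from h import *
gof(0,-.022,.0594)"
```

```text
t: 28.38
position: [0.5252, 0.0269, 0.1941]
ee_rot: [-2.128, -2.31, 0.001]
contact_force: [0.5, 0.4, -1.7]
gripper_width: 0.516
finger_force: 71.4
t: 29.05
position: [0.601, -0.1569, 0.1933]
ee_rot: [-2.13, -2.306, 0.001]
contact_force: [-0.3, 0.8, -1.7]
gripper_width: 0.517
finger_force: 71.5
t: 29.22
position: [0.6009, -0.1546, 0.1944]
ee_rot: [-2.127, -2.311, -0.0]
contact_force: [0.2, 0.3, -1.2]
gripper_width: 0.515
finger_force: 71.5
pos [ 0.6009 -0.1546  0.1944] tool dxyz [-0.0122  0.0041  0.135 ] toolY yaw 4.73 zdown [-7.e-04  7.e-04 -1.e+00] F [ 0.2  0.3 -1.2] ff 71.5 w 0.515 j6 1.13 t 29.2167
fixture pos [-0.004  -0.0099]
```

```bash
python3 shift.py '[{"trans": [-0.012, 0.004, 0], "spin": 0.002}, {"trans": [0, 0, 0.02]}, {"trans": [0, 0, 0.035]}, {"trans": [0, 0, 0.03]}, {"trans": [0, 0, 0.025]}, {"trans": [0, 0, 0.012]}, {}, {}]'
python3 -c "
from h import *
gof(0,-.022,.059)"
```

```text
t: 29.88
position: [0.6059, -0.1665, 0.0727]
ee_rot: [-2.13, -2.308, 0.0]
contact_force: [0.0, -1.2, -1.3]
gripper_width: 0.516
finger_force: 71.6
pos [ 0.6059 -0.1665  0.0727] tool dxyz [ 0.0002 -0.      0.0137] toolY yaw 4.6 zdown [-9.e-04  4.e-04 -1.e+00] F [ 0.  -1.2 -1.3] ff 71.6 w 0.516 j6 1.12 t 29.8833
fixture pos [ 0.0001 -0.0222]
```

```bash
python3 shift.py '[{"trans": [0, 0, 0.006]}, {"trans": [0, 0, 0.005]}, {"trans": [0, 0, 0.002]}, {}, {}]'
python3 shift.py '[{"trans": [0, 0, 0.001]}, {}, {}]'
python3 -c "
from h import *
gof(0,-.022,.059)"
```

```text
t: 30.3
position: [0.6066, -0.1677, 0.0604]
ee_rot: [2.131, 2.306, 0.001]
contact_force: [-0.2, 0.5, 0.2]
gripper_width: 0.515
finger_force: 71.6
t: 30.55
position: [0.6066, -0.1677, 0.0603]
ee_rot: [2.131, 2.306, 0.001]
contact_force: [-2.9, 0.9, 4.8]
gripper_width: 0.512
finger_force: 72.4
pos [ 0.6066 -0.1677  0.0603] tool dxyz [ 0.0015 -0.0007  0.0013] toolY yaw 4.52 zdown [ 1.3e-03 -7.0e-04 -1.0e+00] F [-2.9  0.9  4.8] ff 72.4 w 0.512 j6 1.12 t 30.55
fixture pos [ 0.0007 -0.0235]
```

```bash
python3 shift.py '[{"trans": [0, 0, -0.001]}, {}, {}, {}, {}, {}]' 1
python3 shift.py '[{"trans": [0, 0, -0.02]}, {"trans": [0, 0, -0.035]}, {"trans": [0, 0, -0.035]}, {"trans": [0, 0, -0.035]}, {"trans": [0.02, -0.01, -0.01]}, {"trans": [0.0305, -0.0146, 0]}, {"trans": [0.0305, -0.0146, 0]}, {"trans": [0.0305, -0.0146, 0]}]'
python3 shift.py '[{"trans": [0.0305, -0.0146, 0]}, {"trans": [0.0305, -0.0146, 0]}, {"trans": [0.0305, -0.0146, 0]}, {"trans": [0.0305, -0.0146, 0]}, {"trans": [0.0305, -0.0146, 0]}, {"trans": [0.0305, -0.0146, 0]}, {"trans": [0.034, -0.0144, 0]}, {"spin": 0.11}]'
python3 shift.py '[{"spin": 0.11}, {"spin": 0.11}, {"spin": 0.11}, {"spin": 0.11}, {"spin": 0.11}, {"spin": 0.11}, {}, {}]'
python3 - <<'E'
from rol import *
toolgo([.4222,.1515,.039])
c=r.get_calibration("wrist");im=r.grab_frame("wrist")[:,:,::-1].copy();cv2.imwrite("pics/w8.png",im)
print(proj(c,[.4222,.1515,.026]))
rollers(im,c,(190,100,330,290))
E
```

```text
t: 31.05
position: [0.6062, -0.1674, 0.0592]
ee_rot: [-2.132, -2.307, 0.0]
contact_force: [-0.1, 0.2, -0.8]
gripper_width: 1.0
finger_force: 0.0
t: 31.72
position: [0.5434, -0.0599, 0.1951]
ee_rot: [2.133, 2.305, 0.001]
contact_force: [0.3, -0.2, -0.4]
gripper_width: 0.998
finger_force: 0.0
t: 32.38
position: [0.4218, 0.1524, 0.1948]
ee_rot: [-2.248, -2.19, -0.002]
contact_force: [0.9, 0.2, -0.4]
gripper_width: 1.0
finger_force: 0.0
t: 33.05
position: [0.425, 0.1477, 0.1945]
ee_rot: [2.841, 1.342, 0.0]
contact_force: [-0.6, 0.0, -0.2]
gripper_width: 0.999
finger_force: 0.0
pos [0.425  0.1477 0.1945] tool dxyz [ 0.0011 -0.0046  0.1555] toolY yaw -39.43 zdown [ 1.e-04  0.e+00 -1.e+00] F [-0.6  0.  -0.2] ff 0.0 w 0.999 j6 2.44 t 33.05
[249.99079097 182.41026031]
px [292.9 281.4] ctr [0.3839 0.0252 0.026 ] sides [0.0496 0.0252] axis yaw [np.float64(-39.6), np.float64(-125.4)] long 0
px [200.3 272.5] ctr [0.3067 0.1042 0.026 ] sides [0.0277 0.0488] axis yaw [np.float64(-39.1), np.float64(-132.1)] long 1
px [250.7 182.9] ctr [0.4225 0.1506 0.026 ] sides [0.044 0.069] axis yaw [np.float64(-39.4), np.float64(-128.3)] long 1
```

```bash
python3 shift.py '[{"trans": [0.0005, -0.0042, 0.03]}, {"trans": [0, 0, 0.035]}, {"trans": [0, 0, 0.035]}, {"trans": [0, 0, 0.03]}, {"trans": [0, 0, 0.018]}, {"trans": [0, 0, 0.006]}, {}, {}]'
python3 -c "
from h import *
toolgo([.4224,.1508,.040])"
```

```text
t: 33.77
position: [0.4226, 0.1509, 0.0414]
ee_rot: [2.842, 1.339, 0.001]
contact_force: [0.3, 0.7, 0.5]
gripper_width: 0.997
finger_force: 0.0
pos [0.4226 0.1509 0.0414] tool dxyz [-0.0002 -0.0001  0.0014] toolY yaw -39.55 zdown [ 9.e-04  2.e-04 -1.e+00] F [0.3 0.7 0.5] ff 0.0 w 0.997 j6 2.45 t 33.7667
```

```bash
python3 shift.py '[{"trans": [0, 0, 0.001]}, {}, {}, {}, {}, {}, {}, {}]' 0 70
python3 shift.py '[{"trans": [0, 0, -0.02]}, {"trans": [0, 0, -0.035]}, {"trans": [0, 0, -0.035]}, {"trans": [0, 0, -0.035]}, {"trans": [0, 0, -0.03], "spin": -0.11}, {"spin": -0.11}, {"spin": -0.11}, {"spin": -0.11}]'
python3 shift.py '[{"spin": -0.11}, {"spin": -0.11}, {"spin": -0.11}, {}, {}]'
python3 -c "
from h import *
gof(0,.05,.0594)"
```

```text
t: 34.43
position: [0.4237, 0.1511, 0.0415]
ee_rot: [2.841, 1.338, 0.006]
contact_force: [0.1, 0.4, 6.9]
gripper_width: 0.514
finger_force: 71.8
t: 35.1
position: [0.4223, 0.1509, 0.1952]
ee_rot: [2.476, 1.933, 0.002]
contact_force: [0.2, -0.1, -1.5]
gripper_width: 0.511
finger_force: 71.7
t: 35.52
position: [0.4217, 0.1507, 0.194]
ee_rot: [-2.135, -2.304, 0.001]
contact_force: [-0.0, 0.7, -2.6]
gripper_width: 0.514
finger_force: 71.6
pos [0.4217 0.1507 0.194 ] tool dxyz [-0.2581  0.1594  0.1345] toolY yaw 4.37 zdown [-1.1e-03 -2.0e-04 -1.0e+00] F [-0.   0.7 -2.6] ff 71.6 w 0.514 j6 1.69 t 35.5167
fixture pos [-0.1585  0.3086]
```

```bash
python3 shift.py '[{"trans": [-0.0287, 0.0177, 0]}, {"trans": [-0.0287, 0.0177, 0]}, {"trans": [-0.0287, 0.0177, 0]}, {"trans": [-0.0287, 0.0177, 0]}, {"trans": [-0.0287, 0.0177, 0]}, {"trans": [-0.0287, 0.0177, 0]}, {"trans": [-0.0287, 0.0177, 0]}, {"trans": [-0.0287, 0.0177, 0]}]'
python3 shift.py '[{"trans": [-0.0287, 0.0177, 0], "spin": -0.003}, {}, {}, {}]'
python3 -c "
from h import *
gof(0,.05,.0594)"
```

```text
t: 36.18
position: [0.582, -0.0684, 0.1941]
ee_rot: [-2.135, -2.304, 0.0]
contact_force: [0.4, 0.4, -0.9]
gripper_width: 0.516
finger_force: 71.7
t: 36.52
position: [0.6008, -0.094, 0.1938]
ee_rot: [-2.129, -2.307, 0.001]
contact_force: [-0.1, 0.5, -1.4]
gripper_width: 0.518
finger_force: 71.8
pos [ 0.6008 -0.094   0.1938] tool dxyz [-0.0006 -0.0005  0.1344] toolY yaw 4.59 zdown [-0.0018  0.001  -1.    ] F [-0.1  0.5 -1.4] ff 71.8 w 0.518 j6 1.23 t 36.5167
fixture pos [0.0007 0.0505]
```

```bash
python3 shift.py '[{"trans": [0, 0, 0.02]}, {"trans": [0, 0, 0.035]}, {"trans": [0, 0, 0.03]}, {"trans": [0, 0, 0.025]}, {"trans": [0, 0, 0.012]}, {}, {}]'
python3 -c "
from h import *
gof(0,.05,.06)"
python3 shift.py '[{"trans": [0, 0, 0.004]}, {"trans": [0, 0, 0.004]}, {"trans": [0, 0, 0.002]}, {}, {}, {}]'
python3 -c "
from h import *
gof(0,.05,.06)"
```

```text
t: 37.1
position: [0.6007, -0.0932, 0.0728]
ee_rot: [-2.127, -2.311, 0.0]
contact_force: [0.4, -0.0, -0.9]
gripper_width: 0.511
finger_force: 71.9
pos [ 0.6007 -0.0932  0.0728] tool dxyz [-0.0013 -0.0007  0.0128] toolY yaw 4.74 zdown [-7.e-04  3.e-04 -1.e+00] F [ 0.4 -0.  -0.9] ff 71.9 w 0.511 j6 1.22 t 37.1
fixture pos [0.0007 0.0513]
t: 37.6
position: [0.6016, -0.0943, 0.063]
ee_rot: [2.128, 2.31, 0.0]
contact_force: [-0.6, -0.5, -2.0]
gripper_width: 0.514
finger_force: 71.9
pos [ 0.6016 -0.0943  0.063 ] tool dxyz [-0.0001 -0.0014  0.003 ] toolY yaw 4.69 zdown [ 7.e-04 -2.e-04 -1.e+00] F [-0.6 -0.5 -2. ] ff 71.9 w 0.514 j6 1.22 t 37.6
fixture pos [0.0014 0.0501]
```

```bash
python3 shift.py '[{"trans": [0, -0.0012, 0.002], "spin": 0.002}, {"trans": [0, 0, 0.0015]}, {}, {}, {}]'
python3 shift.py '[{"trans": [0, 0, 0.0005]}, {}, {}, {}, {}, {}]' 1
python3 shift.py '[{"trans": [0, 0, -0.02]}, {"trans": [0, 0, -0.035]}, {"trans": [0, 0, -0.035]}, {"trans": [0, 0, -0.035]}, {"trans": [0, 0, -0.03]}, {"trans": [0, 0, -0.03]}, {}, {}]'
python3 - <<'E'
from h import *
gof(0,.17,.105)
c=r.get_calibration("wrist");np.save("w9.npy",c);im=r.grab_frame("wrist")[:,:,::-1].copy();t=r.grab_frame("top")[:,:,::-1]
a=im.copy();b=cv2.resize(t[140:240,90:340],None,fx=1.6,fy=1.6,interpolation=cv2.INTER_CUBIC)
o=np.zeros((560,512,3),np.uint8);o[:384]=a;o[390:550,:400]=b
cv2.imwrite("pics/w9.png",o)
for y in(-.105,-.045,.015,-.135):print(y,proj(c,fw(0,y,.0675)))
E
```

```text
t: 38.02
position: [0.6, -0.0946, 0.0606]
ee_rot: [2.13, 2.308, -0.0]
contact_force: [-3.0, 0.1, 6.2]
gripper_width: 0.513
finger_force: 72.6
t: 38.52
position: [0.6, -0.0942, 0.0583]
ee_rot: [-2.131, -2.308, 0.0]
contact_force: [-0.1, 0.6, -0.7]
gripper_width: 1.003
finger_force: 0.0
t: 39.18
position: [0.6016, -0.0947, 0.2469]
ee_rot: [2.127, 2.304, 0.005]
contact_force: [-0.8, 0.0, 0.2]
gripper_width: 0.998
finger_force: 0.0
pos [ 0.6016 -0.0947  0.2469] tool dxyz [ 0.1205 -0.0022  0.1416] toolY yaw 4.58 zdown [ 0.0062 -0.0017 -1.    ] F [-0.8  0.   0.2] ff 0.0 w 0.998 j6 1.22 t 39.1833
fixture pos [0.0015 0.0498]
-0.105 [251.66845507 298.39887247]
-0.045 [251.58265631 256.67508873]
0.015 [251.49557778 209.75032573]
-0.135 [251.71045116 317.48776575]
```

View pics/w9.png

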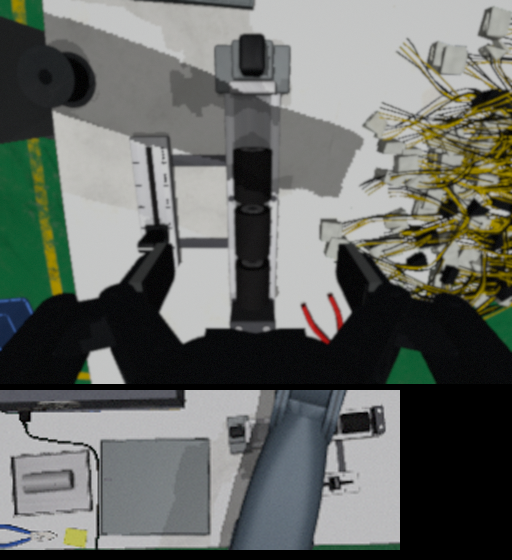

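All three rollers lie in the groove (rows 148–320 at x≈252), the pan is empty and the shaft is in the tray. Next I'll close the stop.

```bash
python3 shift.py '[{"trans": [0.03, -0.0005, 0]}, {"trans": [0.03, -0.0005, 0]}, {"trans": [0.03, -0.0005, 0]}, {"trans": [0.03, 0, 0]}, {"trans": [0, 0, 0.035]}, {"trans": [0, 0, 0.035]}, {"trans": [0, 0, 0.03]}, {}]'
python3 shift.py '[{}, {}]'
python3 -c "
from h import *
gof(0,.171,.105)"
```

```text
t: 39.95
position: [0.5818, 0.0262, 0.1323]
ee_rot: [-2.12, -2.298, 0.019]
contact_force: [-1.6, -0.2, -2.0]
gripper_width: 0.996
finger_force: 0.0
t: 40.12
position: [0.5891, 0.0251, 0.144]
ee_rot: [-2.131, -2.308, 0.0]
contact_force: [0.3, -0.1, 0.5]
gripper_width: 1.0
finger_force: 0.0
pos [0.5891 0.0251 0.144 ] tool dxyz [0.0008 0.0016 0.039 ] toolY yaw 4.57 zdown [-1.e-04  0.e+00 -1.e+00] F [ 0.3 -0.1  0.5] ff 0.0 w 1.0 j6 1.42 t 40.1167
fixture pos [-0.0016  0.1702]
```

```bash
python3 shift.py '[{"trans": [0, 0.001, 0.02]}, {"trans": [0, 0, 0.015]}, {"trans": [0, 0, 0.004]}, {}, {}]'
python3 shift.py '[{}, {}, {}, {}, {}, {}, {}]' 0 100
python3 -c "
from h import *
gof(0,.0765,.105)"
```

```text
t: 40.53
position: [0.5913, 0.0251, 0.1067]
ee_rot: [2.129, 2.306, 0.003]
contact_force: [0.2, 0.2, 0.6]
gripper_width: 0.999
finger_force: 0.0
t: 41.12
position: [0.5901, 0.0253, 0.1051]
ee_rot: [2.131, 2.308, 0.001]
contact_force: [-1.0, 0.3, 2.9]
gripper_width: 0.249
finger_force: 100.0
pos [0.5901 0.0253 0.1051] tool dxyz [-0.0938  0.0005  0.0001] toolY yaw 4.57 zdown [ 5.e-04 -0.e+00 -1.e+00] F [-1.   0.3  2.9] ff 100.0 w 0.249 j6 1.42 t 41.1167
fixture pos [-0.0006  0.1703]
```

```bash
python3 shift.py '[{"trans": [-0.008, 0, 0]}, {"trans": [-0.01, 0, 0]}, {"trans": [-0.01, 0, 0]}, {"trans": [-0.01, 0, 0]}, {"trans": [-0.01, 0, 0]}, {"trans": [-0.01, 0, 0]}, {"trans": [-0.01, 0, 0]}, {"trans": [-0.008, 0, 0]}]'
python3 shift.py '[{"trans": [-0.006, 0, 0]}, {"trans": [-0.004, 0, 0]}, {"trans": [-0.003, 0, 0]}, {"trans": [-0.002, 0, 0]}, {}, {}]'
python3 -c "
from h import *
gof(0,.0753,.105)"
```

```text
t: 41.78
position: [0.5961, -0.0513, 0.1051]
ee_rot: [-2.131, -2.307, -0.002]
contact_force: [-1.6, 6.0, 5.4]
gripper_width: 0.244
finger_force: 100.6
t: 42.28
position: [0.5973, -0.066, 0.1051]
ee_rot: [-2.131, -2.308, -0.002]
contact_force: [-1.9, 4.5, 5.4]
gripper_width: 0.242
finger_force: 100.7
pos [ 0.5973 -0.066   0.1051] tool dxyz [-0.0034  0.0006  0.0001] toolY yaw 4.56 zdown [ 3.0e-04  1.1e-03 -1.0e+00] F [-1.9  4.5  5.4] ff 100.7 w 0.242 j6 1.27 t 42.2833
fixture pos [-0.0006  0.0787]
```

```bash
for i in 1; do python3 shift.py '[{"trans": [-0.0015, 0, 0]}, {}, {}]'; done
python3 shift.py '[{"trans": [-0.0015, 0, 0]}, {}, {}]'
python3 shift.py '[{"trans": [-0.001, 0, 0]}, {}, {}]'
python3 -c "
from h import *
gof(0,.0753,.105)"
```

```text
t: 42.53
position: [0.5974, -0.0671, 0.1051]
ee_rot: [-2.13, -2.308, -0.002]
contact_force: [-1.6, 5.3, 5.6]
gripper_width: 0.245
finger_force: 100.6
t: 42.78
position: [0.5974, -0.0685, 0.105]
ee_rot: [-2.13, -2.308, -0.002]
contact_force: [-2.2, 5.5, 5.4]
gripper_width: 0.249
finger_force: 100.6
t: 43.03
position: [0.5975, -0.0694, 0.1051]
ee_rot: [-2.13, -2.308, -0.003]
contact_force: [-0.9, 5.9, 5.1]
gripper_width: 0.245
finger_force: 100.5
pos [ 0.5975 -0.0694  0.1051] tool dxyz [0.     0.0007 0.0001] toolY yaw 4.58 zdown [ 2.e-04  2.e-03 -1.e+00] F [-0.9  5.9  5.1] ff 100.5 w 0.245 j6 1.26 t 43.0333
fixture pos [-0.0007  0.0753]
```

```bash
python3 shift.py '[{"trans": [-0.001, 0, 0]}, {}, {}]'
python3 shift.py '[{"trans": [-0.001, 0, 0]}, {}, {}]'
python3 shift.py '[{"trans": [-0.001, 0, 0]}, {}, {}]'
python3 -c "
from h import *
gof(0,.0753,.105)"
```

```text
t: 43.28
position: [0.5975, -0.0695, 0.1051]
ee_rot: [-2.129, -2.307, -0.005]
contact_force: [-1.4, 8.0, 6.7]
gripper_width: 0.246
finger_force: 100.7
t: 43.53
position: [0.5975, -0.0695, 0.1051]
ee_rot: [-2.127, -2.307, -0.007]
contact_force: [-1.1, 10.2, 6.7]
gripper_width: 0.245
finger_force: 100.8
t: 43.78
position: [0.5975, -0.0695, 0.1051]
ee_rot: [-2.126, -2.306, -0.008]
contact_force: [-2.3, 12.8, 6.5]
gripper_width: 0.246
finger_force: 100.8
pos [ 0.5975 -0.0695  0.1051] tool dxyz [0.0001 0.0007 0.0001] toolY yaw 4.67 zdown [-1.0e-04  7.5e-03 -1.0e+00] F [-2.3 12.8  6.5] ff 100.8 w 0.246 j6 1.26 t 43.7833
fixture pos [-0.0007  0.0752]
```

The row is closed: hard resistance at 13 N after 95 mm of travel, which puts the stop at ≈0.120. I'll release and go to the count knob.

```bash
python3 shift.py '[{"trans": [0.003, 0, 0]}, {}, {}]'
python3 shift.py '[{}, {}, {}, {}, {}, {}]' 1
python3 shift.py '[{"trans": [0, 0, -0.015]}, {"trans": [0, 0, -0.03]}, {"trans": [0, 0, -0.03]}, {"trans": [-0.025, -0.032, 0]}, {"trans": [-0.03, -0.033, 0]}, {"trans": [-0.03, -0.033, 0]}, {"trans": [-0.028, -0.032, 0]}, {}]'
python3 shift.py '[{}, {}, {}]'
python3 - <<'E'
from h import *
gof(-.13,-.038,.0525)
c=r.get_calibration("wrist");im=r.grab_frame("wrist")[:,:,::-1].copy()
cv2.imwrite("pics/w10.png",im);np.save("w10.npy",c)
for X in[(-.13,-.038,.0615),(-.13,.03,.0615)]:print(proj(c,fw(*X)))
E
```

```text
t: 44.03
position: [0.5975, -0.0695, 0.1051]
ee_rot: [-2.13, -2.308, -0.002]
contact_force: [-2.0, 5.2, 6.1]
gripper_width: 0.246
finger_force: 100.5
t: 44.53
position: [0.5975, -0.0698, 0.1043]
ee_rot: [2.131, 2.308, -0.001]
contact_force: [-0.3, 0.1, -0.7]
gripper_width: 1.003
finger_force: 0.0
t: 45.2
position: [0.4773, -0.192, 0.1796]
ee_rot: [-2.139, -2.301, 0.007]
contact_force: [-0.1, -0.2, -0.1]
gripper_width: 1.003
finger_force: 0.0
t: 45.45
position: [0.4824, -0.1869, 0.1797]
ee_rot: [2.129, 2.31, 0.001]
contact_force: [-0.2, 0.8, 0.1]
gripper_width: 0.995
finger_force: 0.0
pos [ 0.4824 -0.1869  0.1797] tool dxyz [-0.0053 -0.0054  0.1271] toolY yaw 4.66 zdown [ 6.e-04  1.e-04 -1.e+00] F [-0.2  0.8  0.1] ff 0.0 w 0.995 j6 0.99 t 45.45
fixture pos [-0.1247 -0.0327]
[247.38171591 203.06939557]
[247.01772734 124.74938298]
```

```bash
python3 shift.py '[{"trans": [-0.0053, -0.0054, 0]}, {"trans": [0, 0, 0.02]}, {"trans": [0, 0, 0.035]}, {"trans": [0, 0, 0.035]}, {"trans": [0, 0, 0.025]}, {"trans": [0, 0, 0.011]}, {}, {}]'
python3 -c "
from h import *
gof(-.13,-.038,.0525)"
python3 shift.py '[{}, {}, {}, {}, {}, {}, {}]' 0 60
python3 -c "
from h import *
gof(-.13,.03,.0525)"
```

```text
t: 46.17
position: [0.4768, -0.193, 0.0537]
ee_rot: [-2.13, -2.309, 0.0]
contact_force: [-0.0, -0.1, 0.3]
gripper_width: 1.001
finger_force: 0.0
pos [ 0.4768 -0.193   0.0537] tool dxyz [0.0004 0.0007 0.0012] toolY yaw 4.63 zdown [-5.e-04  2.e-04 -1.e+00] F [-0.  -0.1  0.3] ff 0.0 w 1.001 j6 0.98 t 46.1667
fixture pos [-0.1307 -0.0384]
t: 46.75
position: [0.4769, -0.1936, 0.0547]
ee_rot: [2.13, 2.307, -0.0]
contact_force: [-1.7, -0.5, 6.5]
gripper_width: 0.269
finger_force: 59.9
pos [ 0.4769 -0.1936  0.0547] tool dxyz [0.069  0.0007 0.0021] toolY yaw 4.57 zdown [ 7.e-04 -1.e-03 -1.e+00] F [-1.7 -0.5  6.5] ff 59.9 w 0.269 j6 0.98 t 46.75
fixture pos [-0.1307 -0.039 ]
```

```bash
python3 shift.py '[{"trans": [0.01, 0, 0]}, {"trans": [0.014, 0, 0]}, {"trans": [0.014, 0, 0]}, {"trans": [0.014, 0, 0]}, {"trans": [0.01, 0, 0]}, {"trans": [0.006, 0, 0]}, {}, {}]'
python3 -c "
from h import *
gof(-.13,.0292,.0525)"
```

```text
t: 47.42
position: [0.4715, -0.124, 0.0547]
ee_rot: [2.13, 2.31, 0.003]
contact_force: [-2.5, 1.3, 7.5]
gripper_width: 0.272
finger_force: 60.3
pos [ 0.4715 -0.124   0.0547] tool dxyz [-0.0016  0.0006  0.0022] toolY yaw 4.65 zdown [ 0.0011  0.0011 -1.    ] F [-2.5  1.3  7.5] ff 60.3 w 0.272 j6 1.09 t 47.4167
fixture pos [-0.1306  0.0308]
```

```bash
python3 shift.py '[{"trans": [-0.0018, 0, 0]}, {}, {}]'
python3 shift.py '[{}, {}, {}, {}, {}, {}]' 1
python3 shift.py '[{"trans": [0, 0, -0.015]}, {"trans": [0, 0, -0.035]}, {"trans": [0, 0, -0.035]}, {"trans": [0, 0, -0.035]}, {"trans": [0, 0.03, -0.035]}, {"trans": [0, 0.03, -0.03]}, {}, {}]'
python3 shift.py '[{}, {}, {}]'
python3 - <<'E'
from h import *
gof(0,0,.3)
c=r.get_calibration("wrist");np.save("w11.npy",c);im=r.grab_frame("wrist")[:,:,::-1].copy();t=r.grab_frame("top")[:,:,::-1]
cv2.imwrite("pics/w11r.png",im);cv2.imwrite("pics/t11r.png",t)
for k,X in{"ptr3":(-.13,.03,.0615),"mark3":(-.111,.03,.016),"face fix":(0,-.135,.0675),"e1":(0,-.075,.0675),"e2":(0,-.015,.0675),"e3":(0,.045,.0675),"hdl":(0,.075,.116)}.items():print(k,proj(c,fw(*X)).round(1))
o=np.zeros((600,800,3),np.uint8)
a=cv2.resize(im[30:330,120:370],None,fx=1.95,fy=1.95,interpolation=cv2.INTER_CUBIC);o[:a.shape[0],:a.shape[1]]=a
b=cv2.resize(t[160:240,90:160],None,fx=4,fy=4,interpolation=cv2.INTER_CUBIC);o[:b.shape[0],500:500+b.shape[1]]=b
cv2.imwrite("pics/f.png",o)
E
```

```text
t: 47.67
position: [0.4716, -0.1261, 0.0547]
ee_rot: [-2.13, -2.309, -0.003]
contact_force: [-2.3, 1.7, 7.7]
gripper_width: 0.272
finger_force: 60.3
t: 48.17
position: [0.4712, -0.1271, 0.0532]
ee_rot: [-2.131, -2.308, 0.0]
contact_force: [0.8, 0.0, 1.1]
gripper_width: 0.999
finger_force: 0.0
t: 48.83
position: [0.5301, -0.1232, 0.2367]
ee_rot: [2.127, 2.306, 0.003]
contact_force: [0.2, -0.4, -1.7]
gripper_width: 0.998
finger_force: 0.0
t: 49.08
position: [0.5261, -0.1224, 0.2327]
ee_rot: [-2.129, -2.305, 0.002]
contact_force: [-1.2, 0.5, 0.0]
gripper_width: 0.999
finger_force: 0.0
pos [ 0.5261 -0.1224  0.2327] tool dxyz [-0.028   0.0758 -0.0676] toolY yaw 4.56 zdown [-0.0037  0.0013 -1.    ] F [-1.2  0.5  0. ] ff 0.0 w 0.999 j6 1.14 t 49.0833
fixture pos [-0.076   0.0281]
ptr3 [203.8 180.6]
mark3 [226.  171.4]
face fix [315.9 312.2]
e1 [319.7 269.9]
e2 [323.7 222.1]
e3 [328.  168.3]
hdl [344.9 145. ]
```

View pics/f.png

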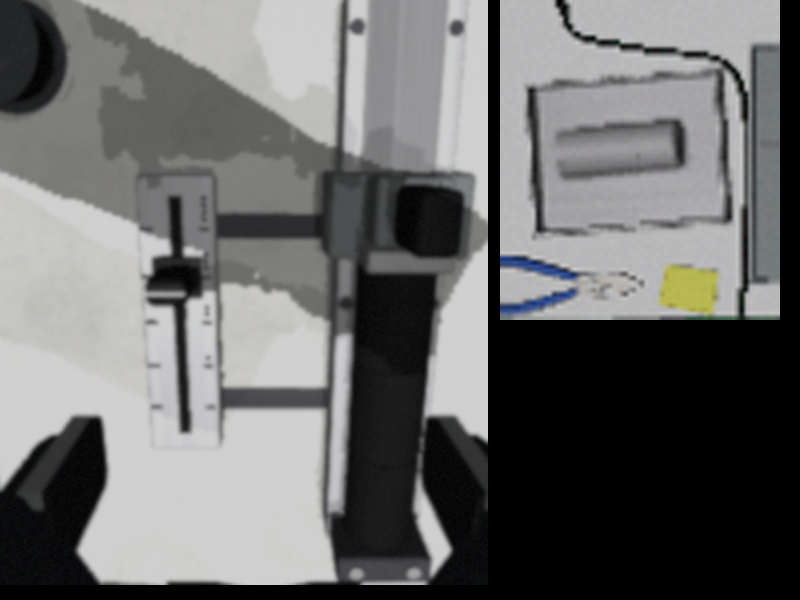

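The rollers stand gapless from the fixed stop to the sliding stop. The pointer is at row ≈181 against 180.6 expected for mark 3, and the shaft lies in the tray.

```bash
python3 -c "
from rig import r
print(r.job_done())"
```

```text
the job is handed in; nothing more can be done
None
```

I handed the job in, and no verdict came back. By force feedback and the last camera pictures, the shaft lies in the tray, the three rollers stand with no visible gaps against the fixed stop, the stop is closed at about 0.120 m, and the count slide is at mark 3.

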